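Level the die and hold its new pip down

ROBOT

A 7-joint arm with a two-finger parallel gripper is mounted at the origin on the work surface. World frame = base frame: x ahead of the robot, y to its left, z up, the work surface at z = 0. Lengths are in m, angles in rad, forces in N, time in s.
With the tool pointing down it reaches from about 0.4 to 0.875 m from the base axis. Payload 6.5 kg.
Tool frame: the origin (TCP) lies midway between the tips of the shut fingers; the grasp point (between the pads) lies 19 mm behind it; z points along the fingers, y is the line along which they close (so a half turn about z gives the same grasp; the last joint's range is limited). The gripper opens to 88 mm and grips with 3 to 60 N. Pads are 18 mm wide; open, the fingers measure 123 mm over their backs; the gripper's body (75 mm by 187 mm) begins 45 mm behind the grasp point.
Start: joints at [-1.172, 0.536, -0.004, 1.538, 0.003, 1.067, -0.071], TCP at [0.291, 0.581, 0.239] pointing down, gripper open.
Joint ranges: [-2.7, 2.7], [-0.37, 2.16], [-1.27, 1.26], [0.24, 2.4], [-1.31, 4.45], [0.19, 1.91], [-2.76, 2.76]. Speed limits (rad/s): [2.39, 2.39, 3.14, 3.14, 3.14, 3.14, 3.14].

INTERFACE

Orientations are given as [roll, pitch, yaw] about the fixed x, y, z axes, in that order (R = Rz(yaw) Ry(pitch) Rx(roll)).
In Python, from station import * gives the robot as it stands.
- The arm moves only by the tool move_arm, never from a script. Its argument "plan" is a list of rows, each an object of numbers: "wx", "wy", "wz": the turn, a rotation vector about the tool's x, y, z normalised to -1 to 1, where 1 is 5 degrees; "dx", "dy", "dz": the shift along the tool's x, y, z normalised to -1 to 1, where 1 is 0.03 m; "jaw": the opening in per cent of the stroke, from 0 (shut) to 100 (fully open). A call has 1 to 10 rows; each row shifts and turns the commanded pose from where the row before left it, along the tool's axes as they then stand; what a row does not reach is not made up. A row lasts 1/12 s, in which the tool goes at most 41.7 mm and 7.16 degrees, less where a joint would pass 70% of its speed; a pose out of reach is approached as far as the arm can. A call with a number of a shift or a turn outside -1 to 1 is refused whole. A call with a gripper value outside its range is refused whole. The fingers move at their own pace and stop on an object; "squeeze" is the grip in N (left out, the last holds). Time passes only in rows, so rows that do not move let the fingers close. It gives the time, the measured TCP pose, the force, the opening and the grip force at its end, in the units of the state.
- sense(): the state, without advancing time (a new reading comes with each control period).
- capture(name): name is "scene" or "side" or "wrist"; returns a dict with "color" (480x640x3 uint8, red, green, blue), "K" (3x3 intrinsics, pixels), "k1" (the pictures are not rectified: a ray, as slopes to the right and down, at radius r is drawn at 1 + k1 r^2 times it, then the intrinsics apply), "R" (3x3) and "t" (3): a world point X has camera coordinates R X + t; the wrist camera has in their place "T_tool_cam" (4x4, takes a point from camera to tool coordinates, whose origin is the TCP and whose axes are the flange's). Camera axes: x right, y down, z forward; pixel columns grow to the right and rows downward; lengths in m; the calibration is good to about 2 mm. A picture is of the moment at which its call begins: read the wrist's pose just before it. There is no depth.
- finish_job(): hands the job in; it is judged then, once.
Trained networks look in the newest picture that a camera, given by its name, has taken for a name from the list of things; names that differ only in an ending like _2 or _b are one class to them, and where a whole thing is asked for, a point or a joint stands for the part that bears it (a point fixed in the world has none). Each returns a list of dicts, best first, with "confidence" (0 to 1); they miss things now and then, are a little off and sometimes report something else, mostly with a low value. They report only what shows in the picture. A call takes as long as a camera call. They do not tell look-alikes from the thing itself.
- spot_in(camera, name): "point" ([x, y, z] in m, in world coordinates, good to about 4 mm: the middle of the surface that is visible of it).
- masks_of(camera, name): "pixels" (480x640 bool, what is visible of it).
The state is a dict: "clock": time; "q": joint angles; "qd": joint speeds; "joint_efforts": joint torques, N m; "position": TCP position; "tcp_rot": TCP orientation; "ft_force": force on the tool from outside, world axes, zero at the start; "ft_torque": the same for the moment, N m; "opening": finger opening in m; "gripper_force": force on a finger pad.
Only numpy, scipy, OpenCV 4.12 (cv2) and the standard library are available. Lean on these libraries where they do the work, as an engineer would, in place of code of your own. Each camera call takes 0.05 s, during which the arm holds its last target. There are 200 camera calls.

TASK

The turquoise pip on the bone die in the tilting vise has just been glued. Bring the die's face level by turning the vise's brass knob in small turns until the black pointer stands on the red mark, then take the spring-tipped pusher out of its stand and, with the pusher upright, press its white tip lightly on the middle of the pip, with the spring about half pushed in. Finish while still holding the pusher pressed there, do not let go or put it down, and leave the cup, the dish and the checkers alone.

Things in the scene. Friction and masses are not known exactly. Their poses are not given: they have to be found in the camera images.
- vise: Dark iron tilting vise, base plate 220 x 110 x 12 mm, fixed to the cabinet top; origin at the centre of its underside. Its x axis runs along its length from the knob (at -x) over the die (x = 0) to the jaw-screw handle (reaches x = +105 mm, 85 mm high). The cradle with jaws and die tilts about the vise's y axis, 56 mm up. A white protractor plate 60 mm wide and 2 mm thick stands at y = +51 mm, top edge 130 mm up.
- knob (a joint): Turn of the knurled brass knob (30 mm across, 22 mm tall, underside 94 mm and top 116 mm above the cabinet top, 10 mm of free shaft below it, then a housing 32 x 40 mm), upright axis at x = -87 mm of the vise. Grows clockwise seen from above; 0 = die level. Stiff by friction only (0.05 N m), stays where it is left, turns several times round. One rad of knob tilts the cradle 0.0308 rad. The jaws are 55 mm and more from the knob's axis and lower than its underside.
- cradle (a joint): Tilt of cradle, die and pointer, rad; 0 = level, pointer on the red mark; positive = die's top and pointer lean to the vise's +x. Follows the knob: cradle = 0.0308 x knob; pushing on the die does not tilt it.
- knob_grip (a point): Point on the knob's axis, 9 mm below its top: the height to grip at.
- pointer_tip (a point): Tip of the black pointer, 80 mm from the tilt axis; 2.6 mm wide, moves along the vise's x just above the protractor's edge.
- mark (a point): Red level mark, 4 mm wide, on the top edge of the white protractor plate.
- pip_top (a point): Centre of the top of the turquoise pip: a disc 12 mm across, 1.5 mm proud of the top face of the 36 mm bone die; 101.5 mm above the cabinet top when level. z axis square to the die's face.
- stand: Wooden tool block 60 x 110 x 75 mm (x, y, z), fixed; origin at the centre of its underside; two upright 19 mm holes 70 mm deep at y = -28 mm and y = +28 mm. The pusher hangs in the hole at y = -28 mm; the other is empty.
- pusher: Setting pusher, aluminium, 120 mm long, upright in the stand; origin on its axis at the extended tip, z axis along it to the grip end. Barrel 13 mm across from 24 to 120 mm; a collar 24 mm across from 62 to 68 mm rests on the stand's top (so the tip is 13 mm above the cabinet top); above the collar 52 mm of grip stand free. About 80 g.
- plunger (a joint): How far the spring tip is pushed into the barrel, m: 0 = out, 0.010 = fully in. Spring: 1.2 N to start, 0.4 N per mm more, 5.2 N fully in.
- tip (a point): Centre of the flat end of the pusher's white nylon tip, 9 mm across.
- cup: Inlaid wooden dice cup, 72 mm across, 85 mm tall, standing open end up, loose; origin at the centre of its underside.
- dish: Turquoise ceramic dish with spare pips, 100 mm across, 24 mm tall, loose; origin at the centre of its underside.
- checker_a: Ebony checker, 34 mm across, 10 mm thick, loose; origin at the centre of its underside.
- checker_b: Ebony checker like the other, loose.
There are look-alikes about, which are no part of the job. Several things have the shape of the pusher; the one meant has the colours described above.

How it is judged:
By the outcome, as a careful person would: the job done as asked, in the order asked, and still so for the second after the job is handed in, while the arm keeps its last pose, push and grip.
It also fails if it takes over 72 s, if anything falls off the work surface, if the arm or the gripper's body presses on something with over 40 N, if the wrist force passes 120 N, or if a joint passes its speed limit or range.

## Working session

There is one attempt and no reset: what is moved stays moved. The work goes in short steps, Python scripts to look and compute and a tool call to move; the robot and the scene stay as the last step left them, time stands still between calls to the robot, and variables do not carry over. Pictures are saved under pics/ and viewed, at most 10 in all, crops included, and the job is handed in when it is done.

Besides the shell and the picture viewer there is one more tool, called after "Request:" as name(argument=value, ...) on one line, values as JSON. move_arm: Moves the arm, as the interface text tells. Scaled input: -1 to 1 covers 0.03 m each way for a shift and 5 degrees each way for a turn. Its arguments: {"type":"object","properties":{"plan":{"type":"array","items":{"type":"object","properties":{"wx":{"type":"number","minimum":-1,"maximum":1},"wy":{"type":"number","minimum":-1,"maximum":1},"wz":{"type":"number","minimum":-1,"maximum":1},"dx":{"type":"number","minimum":-1,"maximum":1},"dy":{"type":"number","minimum":-1,"maximum":1},"dz":{"type":"number","minimum":-1,"maximum":1},"jaw":{"type":"number"}}}},"squeeze":{"type":"number"}},"required":["plan"]}

```bash
mkdir -p pics; cat > h.py <<'E'
from station import *
import numpy as np, cv2
from scipy.spatial.transform import Rotation as Rn
def Rt(): s=sense(); return Rn.from_euler('xyz',s['tcp_rot']).as_matrix(),np.array(s['position'])
def cam(name):
    R,p=Rt(); c=capture(name)
    if 'T_tool_cam' in c:
        T=np.eye(4);T[:3,:3]=R;T[:3,3]=p;T=np.linalg.inv(T@np.array(c['T_tool_cam']));c['R'],c['t']=T[:3,:3],T[:3,3]
    c['R']=np.array(c['R']);c['t']=np.array(c['t']);c['K']=np.array(c['K']);return c
def ray(c,u,v):
    D=np.array([c['k1'],0,0,0,0.]); x,y=cv2.undistortPoints(np.array([[[u,v]]],float),c['K'],D)[0,0]
    return -c['R'].T@c['t'], c['R'].T@np.array([x,y,1])
def atz(c,u,v,z):
    o,d=ray(c,u,v); return o+d*(z-o[2])/d[2]
def proj(c,X):
    return cv2.projectPoints(np.array(X,float).reshape(-1,1,3),cv2.Rodrigues(c['R'])[0],c['t'],c['K'],np.array([c['k1'],0,0,0,0.]))[0][:,0]
def save(c,n): cv2.imwrite('pics/'+n+'.png',c['color'][:,:,::-1])
E
python3 - <<'E'
from h import *
s=sense();print({k:np.round(v,3).tolist() for k,v in s.items()})
for n in('scene','side'):
    c=cam(n);save(c,n+'0')
    for t in('vise','knob','pip_top','pointer_tip','stand','pusher','cup','dish','checker_a'):
        print(n,t,[(np.round(d['point'],3).tolist(),round(d['confidence'],2),np.round(proj(c,d['point'])[0]).tolist()) for d in spot_in(n,t)])
E
```

```text
{'clock': 0.0, 'q': [-1.172, 0.537, -0.004, 1.539, 0.003, 1.067, -0.071], 'qd': [0.001, 0.0, -0.0, 0.002, -0.001, 0.002, 0.001], 'joint_efforts': [0.0, -57.099, 0.991, -25.159, -0.056, 0.018, 0.0], 'position': [0.291, 0.581, 0.238], 'tcp_rot': [-3.14, 0.0, 2.677], 'ft_force': [-0.126, 0.285, 0.102], 'ft_torque': [0.069, -0.032, -0.006], 'gripper_force': 0.0, 'opening': 0.088}
scene vise [([0.61, -0.009, 0.03], 0.69, [333.0, 275.0])]
scene knob [([0.501, 0.003, 0.113], 0.72, [334.0, 214.0])]
scene pip_top [([0.604, -0.013, 0.078], 0.77, [332.0, 260.0])]
scene pointer_tip [([0.602, -0.011, 0.076], 0.69, [332.0, 260.0]), ([0.607, -0.011, 0.033], 0.68, [332.0, 273.0])]
scene stand [([0.469, -0.256, 0.069], 0.63, [223.0, 224.0])]
scene pusher [([0.474, -0.373, 0.068], 0.78, [173.0, 228.0]), ([0.452, -0.296, 0.098], 0.73, [204.0, 211.0]), ([0.53, -0.281, 0.063], 0.71, [211.0, 246.0])]
scene cup [([0.633, -0.239, 0.053], 0.73, [229.0, 284.0]), ([0.502, 0.004, 0.113], 0.55, [335.0, 214.0])]
scene dish [([0.478, 0.243, 0.01], 0.96, [426.0, 229.0])]
scene checker_a [([0.678, 0.257, 0.011], 0.5
[... 284 characters left out ...]
1, -0.008, 0.114], 0.47, [297.0, 229.0]), ([0.448, -0.304, 0.097], 0.46, [316.0, 340.0])]
side pip_top [([0.574, -0.027, 0.079], 0.76, [337.0, 241.0])]
side pointer_tip [([0.574, -0.023, 0.075], 0.56, [336.0, 241.0])]
side stand [([0.433, -0.3, 0.067], 0.6, [307.0, 352.0])]
side pusher [([0.525, -0.282, 0.072], 0.79, [353.0, 332.0]), ([0.466, -0.382, 0.063], 0.62, [339.0, 386.0]), ([0.45, -0.3, 0.095], 0.52, [316.0, 339.0])]
side cup [([0.623, -0.256, 0.058], 0.78, [397.0, 317.0])]
side dish [([0.495, 0.255, 0.01], 0.82, [273.0, 201.0]), ([0.45, -0.304, 0.097], 0.42, [317.0, 340.0])]
side checker_a [([0.387, -0.077, 0.013], 0.73, [257.0, 294.0]), ([0.672, 0.251, 0.01], 0.41, [339.0, 192.0])]
```

```bash
ls; ls pics
```

```text
h.py
pics
scene0.png
side0.png
```

View pics/scene0.png

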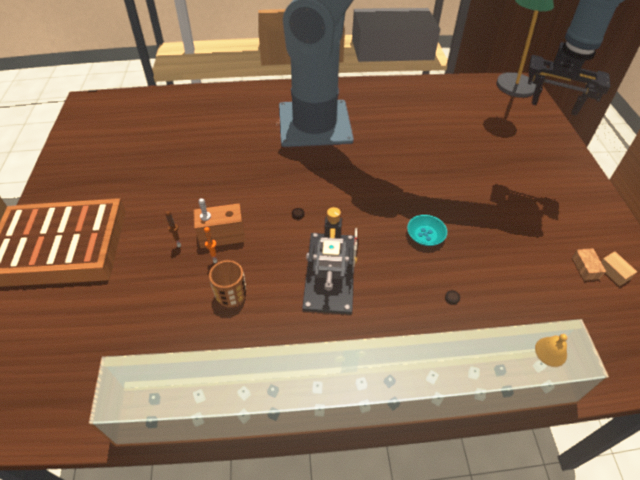

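View pics/side0.png

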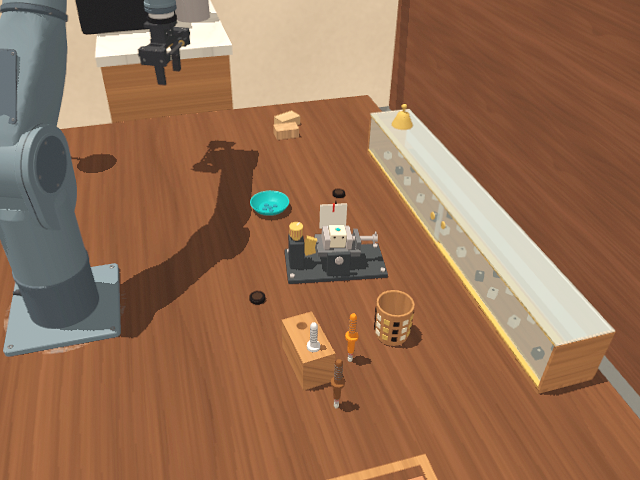

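The aluminium pusher stands in the block's left hole at scene (203,208); the orange (210,243) and brown (173,230) ones are look-alikes. The knob is at scene (334,213), with the die at (331,248), the dish at (427,230) and the cup at (228,285).

Request:
move_arm(plan=[{"dx": -0.9, "dy": -0.9, "dz": -0.2, "jaw": 55}, {"dx": -0.95, "dy": -0.9, "dz": -0.2}, {"dx": -0.95, "dy": -0.9, "dz": -0.2}, {"dx": -0.95, "dy": -0.9, "dz": -0.2}, {"dx": -0.95, "dy": -0.9, "dz": -0.2}, {"dx": -0.95, "dy": -0.9, "dz": -0.2}, {"dx": -0.95, "dy": -0.9, "dz": -0.2}, {"dx": -0.95, "dy": -0.9, "dz": -0.2}, {"dx": -0.95, "dy": -0.9}, {"dx": -0.95, "dy": -0.9}])

```text
$.plan[0]: bad value
```

Request:
move_arm(plan=[{"dx": -0.95, "dy": -0.9, "wz": 1}, {"dx": -0.95, "dy": -0.9, "wz": 1}, {"dx": -0.95, "dy": -0.9, "wz": 1}, {"dx": -0.85, "dy": -0.9, "wz": 1}, {"wz": 1}, {"wz": 1}, {"wz": 1}, {"wz": 1}, {"wz": 1}, {"wz": 1}])

```text
$.plan[0]: bad value
```

```bash
python3 - <<'E'
from h import *
s=sense();print({k:np.round(v,3).tolist() for k,v in s.items()})
c=cam('wrist');save(c,'w1')
print('cam',-c['R'].T@c['t'],c['R'][2],c['R'][0])
for t in('knob','pip_top','pointer_tip'):
    print(t,[(np.round(d['point'],3).tolist(),round(d['confidence'],2),np.round(proj(c,d['point'])[0]).tolist()) for d in spot_in('wrist',t)])
E
```

```text
{'clock': 1.0, 'q': [-1.172, 0.536, -0.004, 1.538, 0.003, 1.067, -0.071], 'qd': [-0.001, 0.002, -0.001, 0.0, 0.002, 0.0, -0.0], 'joint_efforts': [-0.0, -57.09, 0.99, -25.191, -0.056, 0.011, 0.0], 'position': [0.291, 0.581, 0.239], 'tcp_rot': [3.142, 0.0, 2.677], 'ft_force': [0.749, 0.099, 0.485], 'ft_torque': [-0.037, 0.006, -0.055], 'gripper_force': 0.0, 'opening': 0.088}
cam [0.22139235 0.61580828 0.38332482] [ 0.26921126 -0.13452244 -0.95363987] [4.48958315e-01 8.93552432e-01 6.93952905e-04]
knob []
pip_top []
pointer_tip []
```

View pics/w1.png

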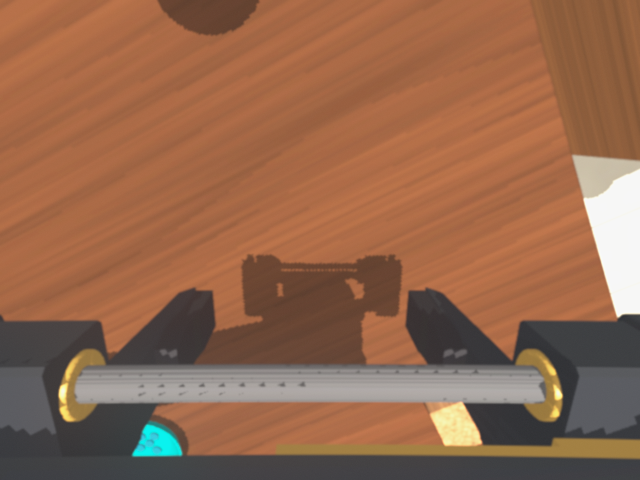

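Request:
move_arm(plan=[{"dx": -0.95, "dy": -0.82, "dz": -0.1, "wx": 0, "wy": 0, "wz": 0, "jaw": 55}, {"dx": -0.95, "dy": -0.82, "dz": -0.1, "wx": 0, "wy": 0, "wz": 0, "jaw": 55}, {"dx": -0.95, "dy": -0.82, "dz": -0.1, "wx": 0, "wy": 0, "wz": 0, "jaw": 55}, {"dx": -0.95, "dy": -0.82, "dz": -0.1, "wx": 0, "wy": 0, "wz": 0, "jaw": 55}, {"dx": -0.95, "dy": -0.82, "dz": -0.1, "wx": 0, "wy": 0, "wz": 0, "jaw": 55}, {"dx": -0.95, "dy": -0.82, "dz": -0.1, "wx": 0, "wy": 0, "wz": 0, "jaw": 55}, {"dx": -0.95, "dy": -0.82, "dz": -0.1, "wx": 0, "wy": 0, "wz": 0, "jaw": 55}, {"dx": -0.95, "dy": -0.82, "dz": -0.1, "wx": 0, "wy": 0, "wz": 0, "jaw": 55}, {"dx": -0.95, "dy": -0.82, "dz": -0.1, "wx": 0, "wy": 0, "wz": 0, "jaw": 55}, {"dx": -0.95, "dy": -0.82, "dz": -0.1, "wx": 0, "wy": 0, "wz": 0, "jaw": 55}])

```text
clock: 2.03
position: [0.4363, 0.2317, 0.2692]
tcp_rot: [3.141, 0.0, 2.677]
ft_force: [1.3, 0.5, -0.5]
opening: 0.0484
gripper_force: 0.0
```

Request:
move_arm(plan=[{"dx": -0.95, "dy": -0.81, "dz": 0, "wx": 0, "wy": 0, "wz": 0, "jaw": 55}, {"dx": -0.95, "dy": -0.81, "dz": 0, "wx": 0, "wy": 0, "wz": 0, "jaw": 55}, {"dx": -0.95, "dy": -0.81, "dz": 0, "wx": 0, "wy": 0, "wz": 0, "jaw": 55}, {"dx": -0.95, "dy": -0.81, "dz": 0, "wx": 0, "wy": 0, "wz": 0, "jaw": 55}, {"dx": -0.95, "dy": -0.81, "dz": 0, "wx": 0, "wy": 0, "wz": 0, "jaw": 55}, {"dx": -0.95, "dy": -0.81, "dz": 0, "wx": 0, "wy": 0, "wz": 0, "jaw": 55}, {"dx": -0.95, "dy": -0.81, "dz": 0, "wx": 0, "wy": 0, "wz": 0, "jaw": 55}, {"dx": -0.95, "dy": -0.81, "dz": 0, "wx": 0, "wy": 0, "wz": 0, "jaw": 55}, {"dx": -0.95, "dy": -0.81, "dz": 0, "wx": 0, "wy": 0, "wz": 0, "jaw": 55}, {"dx": 0, "dy": 0, "dz": 0, "wx": 0, "wy": 0, "wz": 1, "jaw": 55}])

```text
clock: 2.87
position: [0.5685, -0.0863, 0.2693]
tcp_rot: [-3.139, 0.005, 2.581]
ft_force: [-1.1, -0.4, 0.9]
opening: 0.0483
gripper_force: 0.0
```

Request:
move_arm(plan=[{"dx": 0, "dy": 0, "dz": 0, "wx": 0, "wy": 0, "wz": 1, "jaw": 55}, {"dx": 0, "dy": 0, "dz": 0, "wx": 0, "wy": 0, "wz": 1, "jaw": 55}, {"dx": 0, "dy": 0, "dz": 0, "wx": 0, "wy": 0, "wz": 1, "jaw": 55}, {"dx": 0, "dy": 0, "dz": 0, "wx": 0, "wy": 0, "wz": 1, "jaw": 55}, {"dx": 0, "dy": 0, "dz": 0, "wx": 0, "wy": 0, "wz": 1, "jaw": 55}, {"dx": 0, "dy": 0, "dz": 0, "wx": 0, "wy": 0, "wz": 1, "jaw": 55}, {"dx": 0, "dy": 0, "dz": 0, "wx": 0, "wy": 0, "wz": 1, "jaw": 55}, {"dx": 0, "dy": 0, "dz": 0, "wx": 0, "wy": 0, "wz": 1, "jaw": 55}, {"dx": 0, "dy": 0, "dz": 0, "wx": 0, "wy": 0, "wz": 1, "jaw": 55}, {"dx": 0, "dy": 0, "dz": 0, "wx": 0, "wy": 0, "wz": 1, "jaw": 55}])

```text
clock: 3.7
position: [0.5672, -0.077, 0.2688]
tcp_rot: [3.141, -0.0, 1.713]
ft_force: [-0.0, 1.2, 0.1]
opening: 0.0489
gripper_force: 0.0
```

```bash
python3 - <<'E'
from h import *
s=sense();print({k:np.round(s[k],3).tolist() for k in('clock','q','position','tcp_rot')})
c=cam('wrist');save(c,'w2')
np.savez('w2.npz',**{k:c[k] for k in('R','t','K','k1')})
for t in('knob','pip_top','pointer_tip'):
    print(t,[(np.round(d['point'],3).tolist(),round(d['confidence'],2),np.round(proj(c,d['point'])[0]).tolist()) for d in spot_in('wrist',t)])
E
```

```text
{'clock': 3.7, 'q': [-0.322, 0.4, 0.499, 1.741, -0.216, 1.055, 0.392], 'position': [0.567, -0.077, 0.269], 'tcp_rot': [3.141, -0.0, 1.713]}
knob [([0.494, 0.005, 0.112], 0.92, [234.0, 112.0]), ([0.623, -0.221, 0.045], 0.36, [340.0, 332.0])]
pip_top [([0.582, -0.011, 0.081], 0.76, [336.0, 147.0])]
pointer_tip [([0.584, -0.01, 0.085], 0.71, [339.0, 146.0])]
```

View pics/w2.png

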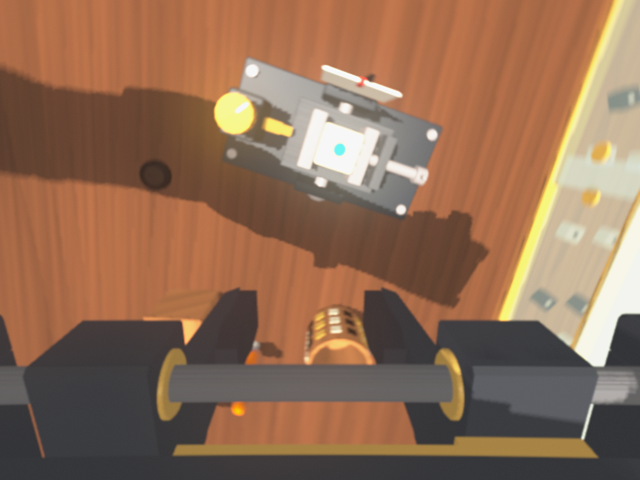

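The vise runs left to right: knob top at (235,113), pip at (340,150), white plate edge from (322,67) to (401,96), with the black pointer just right of the red mark near (366,80). I'll magnify that spot.

```bash
python3 - <<'E'
from h import *
c=dict(np.load('w2.npz'));im=cv2.imread('pics/w2.png')
cv2.imwrite('pics/w2c.png',cv2.resize(im[55:105,315:410],None,fx=8,fy=8,interpolation=cv2.INTER_CUBIC))
b,g,r=[im[:,:,i].astype(int) for i in range(3)]
t=(g>r+60)&(b>r+60);t[:100]=0;t[200:]=0;v,u=np.nonzero(t);pu=(u.mean(),v.mean());print(pu,len(u))
P=atz(c,*pu,.1015);K=atz(c,235,113,.116);E1=atz(c,322,67,.13);E2=atz(c,401,96,.13)
print(P,K,E1,E2,np.linalg.norm((P-K)[:2]),np.arctan2(*(P-K)[1::-1]),np.arctan2(*(E2-E1)[1::-1]),np.linalg.norm(E1-E2))
hs=[atz(c,*p,.012) for p in((252,70),(432,134),(401,210),(232,154))];print(np.round(hs,4),np.mean(hs,0))
E
```

```text
(np.float64(339.11650485436894), np.float64(149.16504854368932)) 103
[ 0.58273586 -0.01194269  0.1015    ] [0.49579716 0.00411784 0.116     ] [0.55849812 0.04390079 0.13      ] [0.61924495 0.03290182 0.13      ] 0.08840971097480138 -0.18267448976347714 -0.17912192335326807 0.061734550352286754
[[ 0.489   0.0492  0.012 ]
 [ 0.6871  0.0141  0.012 ]
 [ 0.6724 -0.0724  0.012 ]
 [ 0.4747 -0.0371  0.012 ]] [ 0.58079468 -0.0115569   0.012     ]
```

View pics/w2c.png

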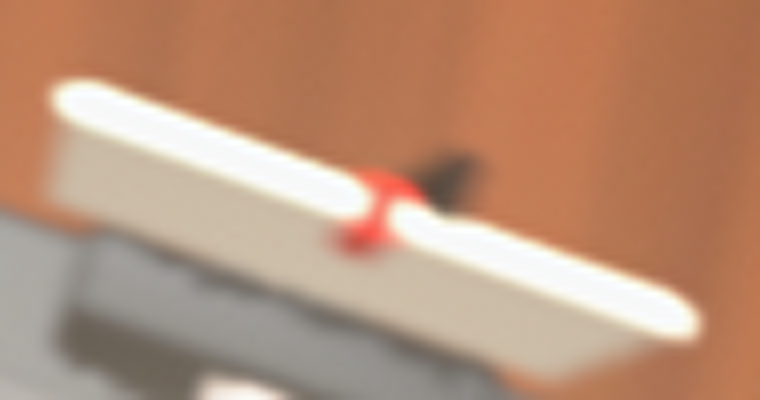

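Pointer stands about 5 mm to +x of the mark (crop: red at (387,195), pointer at (445,190)), so the tilt is about 0.06 rad and the knob must go about 2 rad counter-clockwise. Going over the knob.

Request:
move_arm(plan=[{"dx": 0, "dy": 0, "dz": 0, "wx": 0, "wy": 0, "wz": -1, "jaw": 55}, {"dx": 0, "dy": 0, "dz": 0, "wx": 0, "wy": 0, "wz": -1, "jaw": 55}, {"dx": 0, "dy": 0, "dz": 0, "wx": 0, "wy": 0, "wz": -1, "jaw": 55}, {"dx": 0.86, "dy": -0.28, "dz": 0, "wx": 0, "wy": 0, "wz": 0, "jaw": 55}, {"dx": 0.86, "dy": -0.28, "dz": 0, "wx": 0, "wy": 0, "wz": 0, "jaw": 55}, {"dx": 0.85, "dy": -0.28, "dz": 0.6, "wx": 0, "wy": 0, "wz": 0, "jaw": 55}, {"dx": 0.85, "dy": -0.28, "dz": 0.9, "wx": 0, "wy": 0, "wz": 0, "jaw": 55}, {"dx": 0, "dy": 0, "dz": 1, "wx": 0, "wy": 0, "wz": 0, "jaw": 55}, {"dx": 0, "dy": 0, "dz": 1, "wx": 0, "wy": 0, "wz": 0, "jaw": 55}, {"dx": 0, "dy": 0, "dz": 0.4, "wx": 0, "wy": 0, "wz": 0, "jaw": 55}])

```text
clock: 4.73
position: [0.4934, 0.0044, 0.1488]
tcp_rot: [-3.138, -0.001, 1.983]
ft_force: [-0.3, 0.2, 0.7]
opening: 0.0484
gripper_force: 0.0
```

Request:
move_arm(plan=[{"dx": 0, "dy": 0, "dz": 0, "wx": 0, "wy": 0, "wz": 0, "jaw": 55}])

```text
clock: 4.82
position: [0.4935, 0.0039, 0.1493]
tcp_rot: [-3.137, -0.001, 1.981]
ft_force: [0.0, 0.3, 0.2]
opening: 0.0484
gripper_force: 0.0
```

Request:
move_arm(plan=[{"dx": -0.03, "dy": 0.06, "dz": 0.8, "wx": 0, "wy": 0, "wz": 0, "jaw": 55}, {"dx": 0, "dy": 0, "dz": 0.7, "wx": 0, "wy": 0, "wz": 0, "jaw": 55}, {"dx": 0, "dy": 0, "dz": 0.44, "wx": 0, "wy": 0, "wz": 0, "jaw": 55}, {"dx": 0, "dy": 0, "dz": 0, "wx": 0, "wy": 0, "wz": 0, "jaw": 20}, {"dx": 0, "dy": 0, "dz": 0, "wx": 0, "wy": 0, "wz": 0, "jaw": 20}, {"dx": 0, "dy": 0, "dz": 0, "wx": 0, "wy": 0, "wz": 0, "jaw": 20}, {"dx": 0, "dy": 0, "dz": 0, "wx": 0, "wy": 0, "wz": 0, "jaw": 20}], squeeze=15)

```text
clock: 5.4
position: [0.4942, 0.0019, 0.0939]
tcp_rot: [-3.135, -0.002, 1.978]
ft_force: [-8.7, -5.0, -0.3]
opening: 0.0295
gripper_force: 15.0
```

Request:
move_arm(plan=[{"dx": 0, "dy": -0.07, "dz": 0, "wx": 0, "wy": 0, "wz": 0, "jaw": 20}, {"dx": 0, "dy": 0, "dz": 0, "wx": 0, "wy": 0, "wz": 0, "jaw": 20}])

```text
clock: 5.57
position: [0.4942, 0.0019, 0.094]
tcp_rot: [-3.139, -0.0, 1.978]
ft_force: [-4.6, -3.0, -2.5]
opening: 0.0296
gripper_force: 15.0
```

Request:
move_arm(plan=[{"dx": 0, "dy": 0, "dz": 0, "wx": 0, "wy": 0, "wz": -1, "jaw": 20}, {"dx": 0, "dy": 0, "dz": 0, "wx": 0, "wy": 0, "wz": -1, "jaw": 20}, {"dx": 0, "dy": 0, "dz": 0, "wx": 0, "wy": 0, "wz": -1, "jaw": 20}, {"dx": 0, "dy": 0, "dz": 0, "wx": 0, "wy": 0, "wz": -1, "jaw": 20}, {"dx": 0, "dy": 0, "dz": 0, "wx": 0, "wy": 0, "wz": -1, "jaw": 20}, {"dx": 0, "dy": 0, "dz": 0, "wx": 0, "wy": 0, "wz": -1, "jaw": 20}])

```text
clock: 6.07
position: [0.4946, 0.0023, 0.0939]
tcp_rot: [-3.14, -0.001, 2.506]
ft_force: [-4.8, -2.3, -3.2]
opening: 0.0293
gripper_force: 15.0
```

Request:
move_arm(plan=[{"dx": 0, "dy": 0, "dz": 0, "wx": 0, "wy": 0, "wz": -1, "jaw": 20}, {"dx": 0, "dy": 0, "dz": 0, "wx": 0, "wy": 0, "wz": -1, "jaw": 20}, {"dx": 0, "dy": 0, "dz": 0, "wx": 0, "wy": 0, "wz": -1, "jaw": 20}, {"dx": 0, "dy": 0, "dz": 0, "wx": 0, "wy": 0, "wz": -1, "jaw": 20}, {"dx": 0, "dy": 0, "dz": 0, "wx": 0, "wy": 0, "wz": -1, "jaw": 20}, {"dx": 0, "dy": 0, "dz": 0, "wx": 0, "wy": 0, "wz": -1, "jaw": 20}, {"dx": 0, "dy": 0, "dz": 0, "wx": 0, "wy": 0, "wz": -1, "jaw": 20}, {"dx": 0, "dy": 0, "dz": 0, "wx": 0, "wy": 0, "wz": -1, "jaw": 20}])

```text
clock: 6.73
position: [0.4949, 0.003, 0.0939]
tcp_rot: [-3.142, -0.002, -3.078]
ft_force: [-3.6, 1.0, -4.9]
opening: 0.0295
gripper_force: 15.0
```

Request:
move_arm(plan=[{"dx": 0, "dy": 0, "dz": 0, "wx": 0, "wy": 0, "wz": -1, "jaw": 20}, {"dx": 0, "dy": 0, "dz": 0, "wx": 0, "wy": 0, "wz": -1, "jaw": 20}, {"dx": 0, "dy": 0, "dz": 0, "wx": 0, "wy": 0, "wz": -1, "jaw": 20}, {"dx": 0, "dy": 0, "dz": 0, "wx": 0, "wy": 0, "wz": -1, "jaw": 20}, {"dx": 0, "dy": 0, "dz": 0, "wx": 0, "wy": 0, "wz": -1, "jaw": 20}, {"dx": 0, "dy": 0, "dz": 0, "wx": 0, "wy": 0, "wz": -1, "jaw": 20}, {"dx": 0, "dy": 0, "dz": 0, "wx": 0, "wy": 0, "wz": 0, "jaw": 20}])

```text
clock: 7.32
position: [0.4947, 0.0036, 0.094]
tcp_rot: [3.14, -0.001, -2.554]
ft_force: [-4.4, 2.5, -4.8]
opening: 0.0297
gripper_force: 15.0
```

```bash
python3 - <<'E'
from h import *
s=sense();print({k:np.round(s[k],3).tolist() for k in('clock','q','position','tcp_rot','ft_force','ft_torque')})
E
```

```text
{'clock': 7.317, 'q': [0.014, 0.506, -0.138, 2.036, 0.116, 0.608, 1.956], 'position': [0.495, 0.004, 0.094], 'tcp_rot': [3.14, -0.001, -2.554], 'ft_force': [-4.389, 2.526, -4.812], 'ft_torque': [0.487, 0.812, 0.019]}
```

Request:
move_arm(plan=[{"dx": 0, "dy": 0, "dz": 0, "wx": 0, "wy": 0, "wz": 0, "jaw": 55}, {"dx": 0, "dy": 0, "dz": 0, "wx": 0, "wy": 0, "wz": 0, "jaw": 55}, {"dx": 0, "dy": 0, "dz": -0.5, "wx": 0, "wy": 0, "wz": 0, "jaw": 55}, {"dx": 0, "dy": 0, "dz": -1, "wx": 0, "wy": 0, "wz": 0, "jaw": 55}, {"dx": 0, "dy": 0, "dz": -1, "wx": 0, "wy": 0, "wz": 1, "jaw": 55}, {"dx": 0, "dy": 0, "dz": -1, "wx": 0, "wy": 0, "wz": 1, "jaw": 55}, {"dx": 0, "dy": 0, "dz": 0, "wx": 0, "wy": 0, "wz": 1, "jaw": 55}, {"dx": 0, "dy": 0, "dz": 0, "wx": 0, "wy": 0, "wz": 1, "jaw": 55}, {"dx": 0, "dy": 0, "dz": 0, "wx": 0, "wy": 0, "wz": 1, "jaw": 55}, {"dx": 0, "dy": 0, "dz": 0, "wx": 0, "wy": 0, "wz": 1, "jaw": 55}])

```text
clock: 8.15
position: [0.4972, 0.0027, 0.2001]
tcp_rot: [-3.141, 0.004, -3.088]
ft_force: [-0.3, 0.0, -0.9]
opening: 0.0484
gripper_force: 0.0
```

Request:
move_arm(plan=[{"dx": 0, "dy": 0, "dz": 0, "wx": 0, "wy": 0, "wz": 1, "jaw": 55}, {"dx": 0, "dy": 0, "dz": 0, "wx": 0, "wy": 0, "wz": 1, "jaw": 55}, {"dx": 0, "dy": 0, "dz": 0, "wx": 0, "wy": 0, "wz": 1, "jaw": 55}, {"dx": 0, "dy": 0, "dz": 0, "wx": 0, "wy": 0, "wz": 1, "jaw": 55}, {"dx": 0, "dy": 0, "dz": 0, "wx": 0, "wy": 0, "wz": 1, "jaw": 55}, {"dx": 0, "dy": 0, "dz": 0, "wx": 0, "wy": 0, "wz": 1, "jaw": 55}, {"dx": 0, "dy": 0, "dz": 0, "wx": 0, "wy": 0, "wz": 1, "jaw": 55}, {"dx": 0, "dy": 0, "dz": 0, "wx": 0, "wy": 0, "wz": 1, "jaw": 55}, {"dx": 0, "dy": 0, "dz": 0, "wx": 0, "wy": 0, "wz": 1, "jaw": 55}, {"dx": 0, "dy": 0, "dz": 0, "wx": 0, "wy": 0, "wz": 1, "jaw": 55}])

```text
clock: 8.98
position: [0.4972, 0.0028, 0.1998]
tcp_rot: [3.139, 0.002, 2.323]
ft_force: [-0.5, 0.0, 0.9]
opening: 0.0485
gripper_force: 0.0
```

Request:
move_arm(plan=[{"dx": 0, "dy": 0, "dz": 0, "wx": 0, "wy": 0, "wz": 1, "jaw": 55}, {"dx": 0, "dy": 0, "dz": 0, "wx": 0, "wy": 0, "wz": 1, "jaw": 55}, {"dx": 0, "dy": 0, "dz": 0, "wx": 0, "wy": 0, "wz": 1, "jaw": 55}, {"dx": 0, "dy": 0, "dz": 0, "wx": 0, "wy": 0, "wz": 1, "jaw": 55}, {"dx": 0, "dy": 0, "dz": 0, "wx": 0, "wy": 0, "wz": 1, "jaw": 55}, {"dx": 0, "dy": 1, "dz": 0, "wx": 0, "wy": 0, "wz": 1, "jaw": 55}, {"dx": 0, "dy": 1, "dz": 0, "wx": 0, "wy": 0, "wz": 0, "jaw": 55}, {"dx": 0, "dy": 1, "dz": 0, "wx": 0, "wy": 0, "wz": 0, "jaw": 55}, {"dx": 0, "dy": 0, "dz": 0, "wx": 0, "wy": 0, "wz": 0, "jaw": 55}])

```text
clock: 9.73
position: [0.5885, 0.0284, 0.2001]
tcp_rot: [3.134, 0.001, 1.806]
ft_force: [0.2, 1.4, 0.3]
opening: 0.0487
gripper_force: 0.0
```

```bash
python3 - <<'E'
from h import *
c=cam('wrist');save(c,'w3');np.savez('w3.npz',**{k:c[k] for k in('R','t','K','k1')})
M=np.array([.581,-.0116,0])+0.051*np.array([np.sin(.179),np.cos(.179),0])+[0,0,.13]
u,v=proj(c,M)[0];print(u,v,Rt()[1])
im=c['color'][:,:,::-1];y,x=int(v)-40,int(u)-60
cv2.imwrite('pics/w3c.png',cv2.resize(im[y:y+80,x:x+120],None,fx=6,fy=6,interpolation=cv2.INTER_CUBIC))
E
```

```text
315.7546135087332 242.625441530511 [0.58573792 0.02729008 0.19958157]
```

View pics/w3c.png

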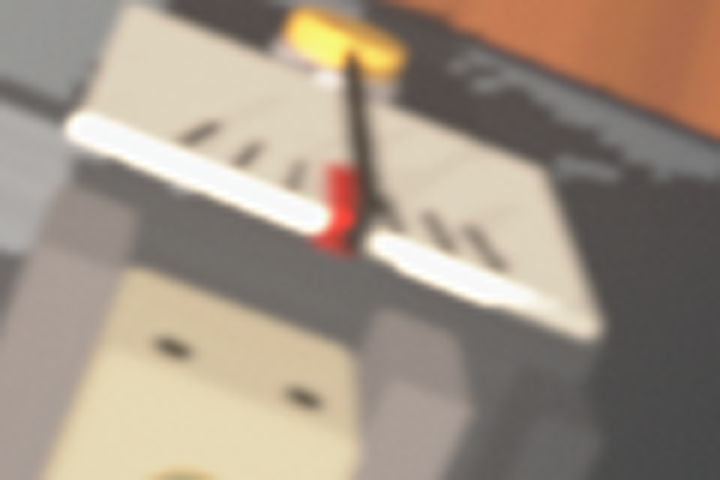

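From the far side: pointer runs from the pivot at (350,60) to the edge at (362,240), the red mark at (338,215), still right (+x) of the mark. I'll measure its angle on the plate's plane.

```bash
cat > ptr.py <<'E'
from h import *
def measure(n):
    c=dict(np.load(n+'.npz'));im=cv2.imread('pics/'+n+'.png').astype(int)
    a=-.179;ex=np.array([np.cos(a),np.sin(a),0]);ey=np.array([-np.sin(a),np.cos(a),0]);O=np.array([.581,-.0116,0])
    # rectify vise plane y=52..: sample grid x -35..35, z 60..140 mm
    for Y in(.052,.0545):
        xs=np.arange(-.035,.0351,.00025);zs=np.arange(.14,.06,-.00025)
        X,Z=np.meshgrid(xs,zs);P=O+X[...,None]*ex+Y*ey+Z[...,None]*np.array([0,0,1])
        uv=proj(c,P).astype(np.float32).reshape(*X.shape,2)
        out=cv2.remap(im.astype(np.float32),uv[...,0],uv[...,1],cv2.INTER_LINEAR)
        b,g,r=out[...,0],out[...,1],out[...,2]
        red=(r>g+70)&(r>b+70)&(abs(X)<.012)&(Z>.11);w=(out.min(2)>225)
        print('Y',Y,'red',X[red].mean()*1e3,Z[red].mean()*1e3,'edge',X[w].min()*1e3,X[w].max()*1e3)
        dk=np.clip(110-out.max(2),0,None);dk[abs(X)>.012]=0
        L=[]
        for z in np.arange(.105,.136,.003):
            m=dk*(abs(Z-z)<.001)
            if m.sum()>50: L.append((z*1e3,(m*X).sum()/m.sum()*1e3))
        print(np.round(L,1).tolist())
        L=np.array(L); print('fit',np.polyfit(L[:,0],L[:,1],1))
    cv2.imwrite('pics/'+n+'r.png',cv2.resize(out,None,fx=2,fy=2))
if __name__=='__main__':
    import sys; measure(sys.argv[1])
E
python3 ptr.py w3
```

```text
Y 0.052 red -3.617187499999975 123.74762228260869 edge -33.5 19.750000000000046
[[105.0, -0.1], [108.0, -0.1], [111.0, 0.1], [114.0, 0.4], [117.0, 0.4], [120.0, -0.1], [123.0, -0.6], [126.0, -0.9], [129.0, -1.5], [132.0, -1.9], [135.0, -2.2]]
fit [-0.08005405  9.01678124]
Y 0.0545 red -4.477689741451186 127.81567973311095 edge -33.0 17.500000000000043
[[105.0, -1.6], [108.0, -1.6], [111.0, -1.5], [114.0, -1.5], [117.0, -1.4], [120.0, -1.4], [123.0, -1.1], [126.0, -0.9], [129.0, -1.4], [132.0, -1.9], [135.0, -2.2]]
fit [-0.00709682 -0.63486245][ WARN:0@0.379] global loadsave.cpp:1063 imwrite_ Unsupported depth image for selected encoder is fallbacked to CV_8U.
```

View pics/w3r.png

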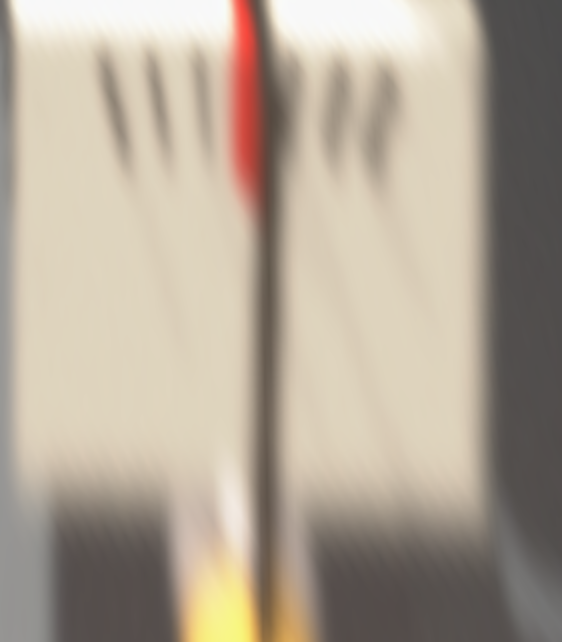

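The rectified view shows the pointer about 2 mm right of the plate's middle (px 265 vs 248 at 8 px/mm), but the oblique view adds parallax. I'll turn the tool square to the vise so the camera lies in its x = 0 plane and measure again.

Request:
move_arm(plan=[{"dx": 0, "dy": 0, "dz": 0, "wx": 0, "wy": 0, "wz": 1, "jaw": 55}, {"dx": 0, "dy": 0, "dz": 0, "wx": 0, "wy": 0, "wz": 1, "jaw": 55}, {"dx": 0, "dy": 0, "dz": 0, "wx": 0, "wy": 0, "wz": 1, "jaw": 55}, {"dx": 0, "dy": 0, "dz": 0, "wx": 0, "wy": 0, "wz": 1, "jaw": 55}, {"dx": 0, "dy": 0.07, "dz": 0, "wx": 0, "wy": 0, "wz": 0.7, "jaw": 55}, {"dx": 0, "dy": 0, "dz": 0, "wx": 0, "wy": 0, "wz": 0, "jaw": 55}])

```text
clock: 10.28
position: [0.5846, 0.0256, 0.1994]
tcp_rot: [3.14, -0.0, 1.391]
ft_force: [-0.0, -0.2, 0.1]
opening: 0.0483
gripper_force: 0.0
```

```bash
python3 - <<'E' 2>/dev/null
from h import *
c=cam('wrist');save(c,'w4');np.savez('w4.npz',**{k:c[k] for k in('R','t','K','k1')})
s=sense();print(s['position'],s['tcp_rot'],np.round(s['q'],2))
a=-.179;ex=np.array([np.cos(a),np.sin(a),0]);ey=np.array([-np.sin(a),np.cos(a),0]);O=np.array([.581,-.0116,0])
C=-c['R'].T@c['t']-O;print('cam in vise',C@ex,C@ey,C[2])
import ptr;ptr.measure('w4')
r=cv2.imread('pics/w4r.png')
im=cv2.imread('pics/w4.png');u,v=proj(c,O+.051*ey+[0,0,.13])[0];y,x=int(v)-50,int(u)-60
a=cv2.resize(im[y:y+100,x:x+120],None,fx=5,fy=5,interpolation=cv2.INTER_CUBIC)
r=cv2.resize(r,(200,int(200*r.shape[0]/r.shape[1])));o=np.zeros((500,800,3),np.uint8);o[:,:600]=a;o[:r.shape[0],600:]=r
cv2.imwrite('pics/w4c.png',o);print(x,y)
E
```

```text
[0.58446142 0.02561995 0.19924753] [ 3.14049342e+00 -7.09825480e-05  1.39489001e+00] [-0.36  0.48  0.32  1.77 -0.19  0.92 -0.14]
cam in vise -0.003564012731793652 0.11494529332312152 0.34399560429811926
```

```bash
python3 - <<'E' 
from h import *
c=dict(np.load('w4.npz'));im=cv2.imread('pics/w4.png')
a=-.179;ex=np.array([np.cos(a),np.sin(a),0]);ey=np.array([-np.sin(a),np.cos(a),0]);O=np.array([.581,-.0116,0])
u,v=proj(c,O+.051*ey+[0,0,.13])[0];y,x=int(v)-40,int(u)-50;print(u,v,x,y)
cv2.imwrite('pics/w4c.png',cv2.resize(im[y:y+75,x:x+100],None,fx=8,fy=8,interpolation=cv2.INTER_CUBIC))
f=im.astype(int)
for r in range(int(v)-40,int(v)+8,3):
    row=f[r,x:x+100];m=row.max(1);red=(row[:,2]>row[:,1]+60)
    near=np.arange(100);d=np.clip(110-m,0,None)*(abs(near-50)<14)
    print(r,'dark',round(x+(d*near).sum()/max(d.sum(),1),1),int(d.sum()),'red',(x+near[red]).tolist(),'white',(x+near[row.min(1)>225])[[0,-1]].tolist() if (row.min(1)>225).any() else '')
E
```

```text
315.2362053875068 236.54548541647668 265 196
196 dark 315.5 661 red [] white 
199 dark 315.5 574 red [] white 
202 dark 325.0 186 red [] white 
205 dark 325.0 200 red [] white 
208 dark 323.9 203 red [] white 
211 dark 311.3 43 red [] white 
214 dark 311.4 30 red [] white 
217 dark 311.7 36 red [] white 
220 dark 312.0 31 red [] white 
223 dark 312.3 44 red [] white 
226 dark 312.5 56 red [308, 309, 310] white 
229 dark 312.6 56 red [308, 309, 310, 311] white 
232 dark 312.6 50 red [308, 309, 310, 311] white 
235 dark 312.8 40 red [308, 309, 310, 311] white 
238 dark 265.0 0 red [308, 309, 310, 311, 312] white 
241 dark 265.0 0 red [] white
```

View pics/w4c.png

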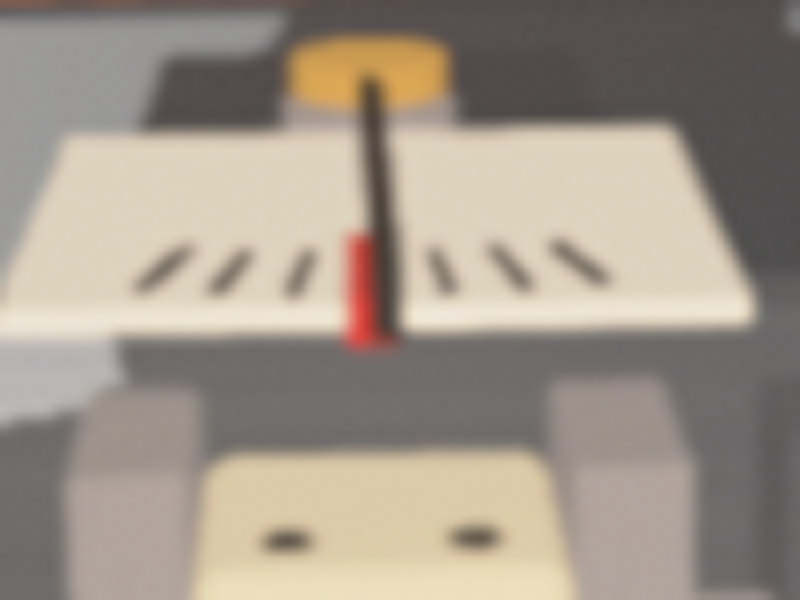

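Camera is now square on. The red mark is centred at about (372,340), the pointer tip at (388,335), scale 12.5 px/mm. That leaves 1.3 mm to +x, so about 0.5 rad (28°) more counter-clockwise. Regripping.

Request:
move_arm(plan=[{"dx": 0, "dy": 0, "dz": 0, "wx": 0, "wy": 0, "wz": -1, "jaw": 55}, {"dx": 0, "dy": 0, "dz": 0, "wx": 0, "wy": 0, "wz": -1, "jaw": 55}, {"dx": 0, "dy": 0, "dz": 0, "wx": 0, "wy": 0, "wz": -1, "jaw": 55}, {"dx": 0, "dy": 0, "dz": 0, "wx": 0, "wy": 0, "wz": -1, "jaw": 55}, {"dx": 0, "dy": 0, "dz": 0, "wx": 0, "wy": 0, "wz": -1, "jaw": 55}, {"dx": 0, "dy": 0, "dz": 0, "wx": 0, "wy": 0, "wz": -1, "jaw": 55}, {"dx": 0, "dy": 0, "dz": 0, "wx": 0, "wy": 0, "wz": -0.75, "jaw": 55}, {"dx": 0.17, "dy": -1, "dz": 0, "wx": 0, "wy": 0, "wz": 0, "jaw": 55}, {"dx": 0.17, "dy": -1, "dz": 0, "wx": 0, "wy": 0, "wz": 0, "jaw": 55}, {"dx": 0.16, "dy": -1, "dz": 0, "wx": 0, "wy": 0, "wz": 0, "jaw": 55}])

```text
clock: 11.17
position: [0.4948, 0.0031, 0.1987]
tcp_rot: [3.141, 0.0, 1.985]
ft_force: [-1.5, -0.3, 0.0]
opening: 0.0485
gripper_force: 0.0
```

Request:
move_arm(plan=[{"dx": 0, "dy": 0, "dz": 1, "wx": 0, "wy": 0, "wz": 0, "jaw": 55}, {"dx": 0, "dy": 0, "dz": 0.7, "wx": 0, "wy": 0, "wz": 0, "jaw": 55}, {"dx": 0, "dy": 0, "dz": 0, "wx": 0, "wy": 0, "wz": 0, "jaw": 55}])

```text
clock: 11.42
position: [0.4932, 0.0033, 0.1452]
tcp_rot: [-3.137, -0.002, 1.985]
ft_force: [-1.2, 0.0, 0.5]
opening: 0.0484
gripper_force: 0.0
```

Request:
move_arm(plan=[{"dx": 0, "dy": 0.02, "dz": 1, "wx": 0, "wy": 0, "wz": 0, "jaw": 55}, {"dx": 0, "dy": 0, "dz": 0.7, "wx": 0, "wy": 0, "wz": 0, "jaw": 55}, {"dx": 0, "dy": 0, "dz": 0, "wx": 0, "wy": 0, "wz": 0, "jaw": 20}, {"dx": 0, "dy": 0, "dz": 0, "wx": 0, "wy": 0, "wz": 0, "jaw": 20}, {"dx": 0, "dy": 0, "dz": 0, "wx": 0, "wy": 0, "wz": 0, "jaw": 20}, {"dx": 0, "dy": 0, "dz": 0, "wx": 0, "wy": 0, "wz": 0, "jaw": 20}])

```text
clock: 11.92
position: [0.494, 0.0025, 0.0972]
tcp_rot: [-3.136, -0.001, 1.983]
ft_force: [-6.6, -3.1, -2.9]
opening: 0.0296
gripper_force: 15.0
```

Request:
move_arm(plan=[{"dx": 0, "dy": 0, "dz": 0, "wx": 0, "wy": 0, "wz": -1, "jaw": 20}, {"dx": 0, "dy": 0, "dz": 0, "wx": 0, "wy": 0, "wz": -1, "jaw": 20}, {"dx": 0, "dy": 0, "dz": 0, "wx": 0, "wy": 0, "wz": -1, "jaw": 20}, {"dx": 0, "dy": 0, "dz": 0, "wx": 0, "wy": 0, "wz": -1, "jaw": 20}, {"dx": 0, "dy": 0, "dz": 0, "wx": 0, "wy": 0, "wz": -1, "jaw": 20}, {"dx": 0, "dy": 0, "dz": 0, "wx": 0, "wy": 0, "wz": -0.6, "jaw": 20}, {"dx": 0, "dy": 0, "dz": 0, "wx": 0, "wy": 0, "wz": 0, "jaw": 20}])

```text
clock: 12.5
position: [0.4942, 0.0026, 0.0972]
tcp_rot: [-3.138, -0.003, 2.474]
ft_force: [-5.4, -1.9, -3.2]
opening: 0.0295
gripper_force: 15.0
```

Request:
move_arm(plan=[{"dx": 0, "dy": 0, "dz": 0, "wx": 0, "wy": 0, "wz": 0, "jaw": 55}, {"dx": 0, "dy": 0, "dz": 0, "wx": 0, "wy": 0, "wz": 0, "jaw": 55}, {"dx": 0, "dy": 0, "dz": -0.5, "wx": 0, "wy": 0, "wz": 0, "jaw": 55}, {"dx": 0, "dy": 0, "dz": -1, "wx": 0, "wy": 0, "wz": 0, "jaw": 55}, {"dx": 0, "dy": 0, "dz": -1, "wx": 0, "wy": 0, "wz": 1, "jaw": 55}, {"dx": 0, "dy": 0, "dz": -1, "wx": 0, "wy": 0, "wz": 1, "jaw": 55}, {"dx": 0, "dy": 0, "dz": 0, "wx": 0, "wy": 0, "wz": 1, "jaw": 55}, {"dx": 0, "dy": 0, "dz": 0, "wx": 0, "wy": 0, "wz": 1, "jaw": 55}, {"dx": 0, "dy": 0, "dz": 0, "wx": 0, "wy": 0, "wz": 1, "jaw": 55}, {"dx": 0, "dy": 0, "dz": 0, "wx": 0, "wy": 0, "wz": 1, "jaw": 55}])

```text
clock: 13.33
position: [0.498, 0.0041, 0.2034]
tcp_rot: [3.138, 0.001, 1.944]
ft_force: [-0.3, 0.6, 0.0]
opening: 0.0487
gripper_force: 0.0
```

Request:
move_arm(plan=[{"dx": 0, "dy": 0, "dz": 0, "wx": 0, "wy": 0, "wz": 1, "jaw": 55}, {"dx": 0, "dy": 0, "dz": 0, "wx": 0, "wy": 0, "wz": 1, "jaw": 55}, {"dx": 0, "dy": 0, "dz": 0, "wx": 0, "wy": 0, "wz": 1, "jaw": 55}, {"dx": 0, "dy": 0, "dz": 0, "wx": 0, "wy": 0, "wz": 1, "jaw": 55}, {"dx": 0, "dy": 0, "dz": 0, "wx": 0, "wy": 0, "wz": 1, "jaw": 55}, {"dx": 0, "dy": 0, "dz": 0, "wx": 0, "wy": 0, "wz": 1, "jaw": 55}, {"dx": 0.41, "dy": 0.94, "dz": 0, "wx": 0, "wy": 0, "wz": 0.3, "jaw": 55}, {"dx": 0.41, "dy": 0.94, "dz": 0, "wx": 0, "wy": 0, "wz": 0, "jaw": 55}, {"dx": 0.41, "dy": 0.94, "dz": 0, "wx": 0, "wy": 0, "wz": 0, "jaw": 55}, {"dx": 0, "dy": 0, "dz": 0, "wx": 0, "wy": 0, "wz": 0, "jaw": 55}])

```text
clock: 14.17
position: [0.5919, 0.029, 0.2034]
tcp_rot: [3.135, -0.002, 1.401]
ft_force: [-0.2, 0.0, 0.0]
opening: 0.0483
gripper_force: 0.0
```

```bash
python3 - <<'E' 
from h import *
c=cam('wrist');save(c,'w5');np.savez('w5.npz',**{k:c[k] for k in('R','t','K','k1')})
im=cv2.imread('pics/w5.png')
a=-.179;ex=np.array([np.cos(a),np.sin(a),0]);ey=np.array([-np.sin(a),np.cos(a),0]);O=np.array([.581,-.0116,0])
C=-c['R'].T@c['t']-O;print('cam in vise',C@ex,C@ey,C[2])
u,v=proj(c,O+.051*ey+[0,0,.13])[0];y,x=int(v)-40,int(u)-50;print(u,v,x,y)
cv2.imwrite('pics/w5c.png',cv2.resize(im[y:y+75,x:x+100],None,fx=8,fy=8,interpolation=cv2.INTER_CUBIC))
b,g,r=[im[:,:,i].astype(int) for i in range(3)]
t=(g>r+50)&(b>r+50);t[:200]=0;t[:,:250]=0;t[:,400:]=0
n,l,st,ce=cv2.connectedComponentsWithStats(t.astype(np.uint8));
for s,q in zip(st[1:],ce[1:]):
    if s[4]>40: P=atz(c,*q,.1015);print('pip',s,q,P,(P-O)@ex,(P-O)@ey)
E
```

```text
cam in vise 0.0015034494587119647 0.1193149099576549 0.34816100455308396
304.3152954898795 241.9736348305224 254 201
pip [295 288  13  12 120] [301.    293.625] [ 0.57860263 -0.01042918  0.1015    ] -0.0025675219115657857 0.000725271204052408
```

View pics/w5c.png

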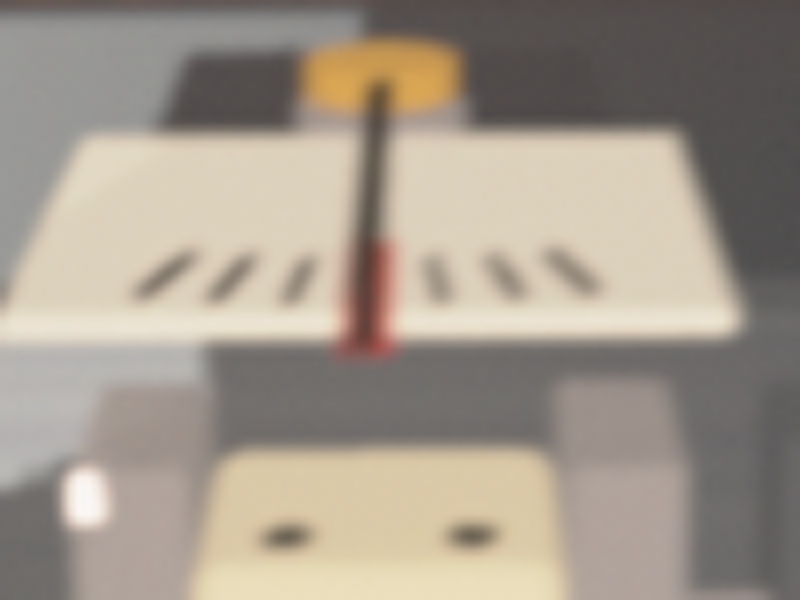

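The pointer now lies inside the red mark (tip at (364,340), red from 340 to 398), about 0.3 mm off. Level. Now to the pusher.

Request:
move_arm(plan=[{"dx": -0.9, "dy": -0.23, "dz": -0.2, "wx": 0, "wy": 0, "wz": 0, "jaw": 55}, {"dx": -0.97, "dy": -0.23, "dz": -0.2, "wx": 0, "wy": 0, "wz": 0, "jaw": 55}, {"dx": -0.97, "dy": -0.23, "dz": -0.2, "wx": 0, "wy": 0, "wz": 0, "jaw": 55}, {"dx": -0.97, "dy": -0.23, "dz": -0.2, "wx": 0, "wy": 0, "wz": 0, "jaw": 55}, {"dx": -0.97, "dy": -0.23, "dz": -0.2, "wx": 0, "wy": 0, "wz": 0, "jaw": 55}, {"dx": -0.97, "dy": -0.23, "dz": -0.2, "wx": 0, "wy": 0, "wz": 0, "jaw": 55}, {"dx": -0.97, "dy": -0.23, "dz": -0.2, "wx": 0, "wy": 0, "wz": 0, "jaw": 55}, {"dx": -0.97, "dy": -0.23, "dz": -0.2, "wx": 0, "wy": 0, "wz": 0, "jaw": 55}, {"dx": -0.97, "dy": -0.23, "dz": -0.2, "wx": 0, "wy": 0, "wz": 0, "jaw": 55}, {"dx": -0.97, "dy": -0.23, "dz": -0.1, "wx": 0, "wy": 0, "wz": 0, "jaw": 55}])

```text
clock: 15.05
position: [0.4674, -0.2477, 0.2603]
tcp_rot: [3.139, -0.0, 1.398]
ft_force: [0.7, 0.1, 0.0]
opening: 0.0486
gripper_force: 0.0
```

Request:
move_arm(plan=[{"dx": -0.97, "dy": -0.23, "dz": 0, "wx": 0, "wy": 0, "wz": 0, "jaw": 55}, {"dx": -0.97, "dy": -0.23, "dz": 0, "wx": 0, "wy": 0, "wz": 0, "jaw": 55}, {"dx": 0, "dy": 0, "dz": 0, "wx": 0, "wy": 0, "wz": 0, "jaw": 55}])

```text
clock: 15.3
position: [0.4408, -0.3074, 0.26]
tcp_rot: [3.141, 0.003, 1.39]
ft_force: [0.6, -0.7, 0.3]
opening: 0.0489
gripper_force: 0.0
```

```bash
python3 - <<'E' 
from h import *
s=sense();print({k:np.round(s[k],3).tolist() for k in('clock','q','position','tcp_rot')})
c=cam('wrist');save(c,'w6');np.savez('w6.npz',**{k:c[k] for k in('R','t','K','k1')})
print([(np.round(d['point'],3).tolist(),round(d['confidence'],2),np.round(proj(c,d['point'])[0]).tolist()) for d in spot_in('wrist','pusher')])
E
```

```text
{'clock': 15.3, 'q': [0.206, 0.332, 0.396, 1.836, -0.147, 1.0, 0.481], 'position': [0.441, -0.307, 0.26], 'tcp_rot': [3.141, 0.003, 1.39]}
[([0.444, -0.294, 0.098], 0.93, [311.0, 205.0]), ([0.47, -0.369, 0.074], 0.82, [350.0, 268.0])]
```

View pics/w6.png

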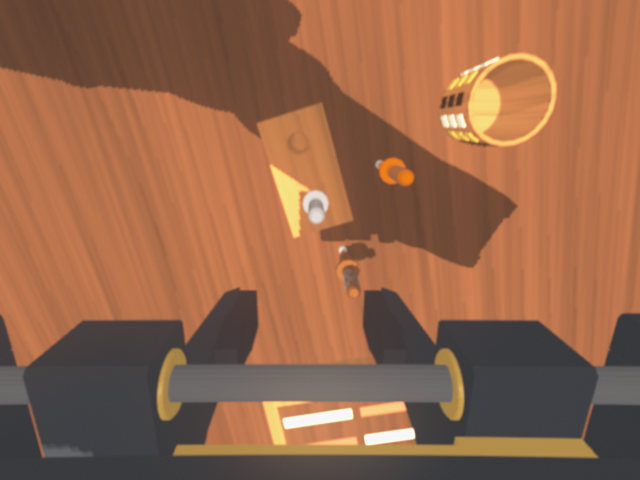

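The aluminium pusher stands in the block: grip end at (317,215), collar at (315,203). The orange one is at (395,173) and the brown one at (348,275), both clear of a 48 mm opening.

```bash
python3 - <<'E' 
from h import *
c=dict(np.load('w6.npz'));im=cv2.imread('pics/w6.png')
print('top',atz(c,317,215,.133),'collar',atz(c,315,203,.081),'holes',atz(c,299,142,.075))
hsv=cv2.cvtColor(im,cv2.COLOR_BGR2HSV)
m=((hsv[...,1]<60)&(hsv[...,2]>90)).astype(np.uint8);m[:,:295]=0;m[:,335:]=0;m[:185]=0;m[228:]=0
for r in range(188,226,2):
    u=np.nonzero(m[r])[0]
    if len(u): print(r,u[0],u[-1],len(u))
E
```

```text
top [ 0.44854243 -0.2948472   0.133     ] collar [ 0.44757839 -0.29566611  0.081     ] holes [ 0.44314916 -0.23991323  0.075     ]
192 309 321 13
194 307 324 18
196 305 325 21
198 304 326 23
200 304 327 24
202 303 327 25
204 303 327 25
206 303 327 25
208 304 326 23
210 305 325 21
212 307 323 17
214 309 323 15
216 309 323 15
218 309 323 15
220 311 321 11
222 313 319 7
```

Request:
move_arm(plan=[{"dx": 0.43, "dy": 0.16, "dz": 0.6, "wx": 0, "wy": 0, "wz": 0, "jaw": 55}, {"dx": 0, "dy": 0, "dz": 1, "wx": 0, "wy": 0, "wz": 0, "jaw": 55}, {"dx": 0, "dy": 0, "dz": 1, "wx": 0, "wy": 0, "wz": 0, "jaw": 55}, {"dx": 0, "dy": 0, "dz": 1, "wx": 0, "wy": 0, "wz": 0, "jaw": 55}, {"dx": 0, "dy": 0, "dz": 0, "wx": 0, "wy": 0, "wz": 0, "jaw": 55}, {"dx": 0, "dy": 0, "dz": 0, "wx": 0, "wy": 0, "wz": 0, "jaw": 55}])

```text
clock: 15.9
position: [0.4516, -0.2877, 0.1503]
tcp_rot: [-3.139, -0.001, 1.4]
ft_force: [0.3, -0.0, 0.8]
opening: 0.0484
gripper_force: 0.0
```

```bash
python3 - <<'E' 
from h import *
s=sense();print(np.round(s['position'],4),np.abs(s['qd']).max())
c=cam('wrist');save(c,'w7')
im=c['color'][:,:,::-1].copy();P0=proj(c,[[.448,-.2953,.133],[.448,-.2953,.081]]);print(P0)
print([(np.round(d['point'],3).tolist(),round(d['confidence'],2),np.round(proj(c,d['point'])[0]).tolist()) for d in spot_in('wrist','pusher')])
ms=masks_of('wrist','pusher')
for d in ms[:2]:
    m=d['pixels'];v,u=np.nonzero(m);print(d['confidence'],m.sum())
    for r in range(v.min(),v.max()+1,6):
        q=np.nonzero(m[r])[0]
        if len(q): print(r,q[0],q[-1])
E
```

```text
[ 0.4516 -0.2877  0.1503] 0.04523791174267298
[[306.18894994 307.22119329]
 [307.1941238  269.05289472]]
[([0.469, -0.369, 0.064], 0.71, [352.0, 346.0]), ([0.447, -0.294, 0.103], 0.63, [305.0, 282.0]), ([0.522, -0.276, 0.085], 0.55, [422.0, 223.0])]
0.93 1155
309 343 346
315 341 348
321 342 351
327 341 354
333 342 355
339 342 359
345 338 364
351 336 366
357 338 366
363 342 362
405 351 368
411 358 363
0.88 1626
253 304 313
259 295 321
265 292 323
271 290 324
277 292 322
283 296 318
289 296 317
295 295 319
301 294 319
307 295 318
313 298 314
```

Request:
move_arm(plan=[{"dx": -0.25, "dy": -0.08, "dz": 0, "wx": 0, "wy": 0, "wz": 0, "jaw": 55}, {"dx": 0, "dy": 0, "dz": 0.5, "wx": 0, "wy": 0, "wz": 0, "jaw": 55}, {"dx": 0, "dy": 0, "dz": 0.8, "wx": 0, "wy": 0, "wz": 0, "jaw": 55}, {"dx": 0, "dy": 0, "dz": 0.65, "wx": 0, "wy": 0, "wz": 0, "jaw": 55}, {"dx": 0, "dy": 0, "dz": 0, "wx": 0, "wy": 0, "wz": 0, "jaw": 55}, {"dx": 0, "dy": 0, "dz": 0, "wx": 0, "wy": 0, "wz": 0, "jaw": 55}])

```text
clock: 16.55
position: [0.4481, -0.2969, 0.0926]
tcp_rot: [-3.141, 0.0, 1.398]
ft_force: [-0.1, -0.1, 1.3]
opening: 0.0485
gripper_force: 0.0
```

Request:
move_arm(plan=[{"dx": 0.06, "dy": 0, "dz": 0, "wx": 0, "wy": 0, "wz": 0, "jaw": 55}, {"dx": 0, "dy": 0, "dz": 0, "wx": 0, "wy": 0, "wz": 0, "jaw": 5}, {"dx": 0, "dy": 0, "dz": 0, "wx": 0, "wy": 0, "wz": 0, "jaw": 5}, {"dx": 0, "dy": 0, "dz": 0, "wx": 0, "wy": 0, "wz": 0, "jaw": 5}, {"dx": 0, "dy": 0, "dz": 0, "wx": 0, "wy": 0, "wz": 0, "jaw": 5}, {"dx": 0, "dy": 0, "dz": 0, "wx": 0, "wy": 0, "wz": 0, "jaw": 5}, {"dx": 0, "dy": 0, "dz": 0, "wx": 0, "wy": 0, "wz": 0, "jaw": 5}], squeeze=30)

```text
clock: 17.13
position: [0.4486, -0.2946, 0.0922]
tcp_rot: [3.142, -0.0, 1.398]
ft_force: [1.1, 1.0, -0.2]
opening: 0.0119
gripper_force: 30.0
```

Request:
move_arm(plan=[{"dx": 0, "dy": 0, "dz": -0.4, "wx": 0, "wy": 0, "wz": 0, "jaw": 5}, {"dx": 0, "dy": 0, "dz": -0.7, "wx": 0, "wy": 0, "wz": 0, "jaw": 5}, {"dx": 0, "dy": 0, "dz": -0.8, "wx": 0, "wy": 0, "wz": 0, "jaw": 5}, {"dx": 0, "dy": 0, "dz": -0.9, "wx": 0, "wy": 0, "wz": 0, "jaw": 5}, {"dx": 0, "dy": 0, "dz": -0.9, "wx": 0, "wy": 0, "wz": 0, "jaw": 5}, {"dx": 0, "dy": 0, "dz": -0.9, "wx": 0, "wy": 0, "wz": 0, "jaw": 5}, {"dx": 0, "dy": 0, "dz": -0.8, "wx": 0, "wy": 0, "wz": 0, "jaw": 5}, {"dx": 0, "dy": 0, "dz": -0.4, "wx": 0, "wy": 0, "wz": 0, "jaw": 5}, {"dx": 0, "dy": 0, "dz": 0, "wx": 0, "wy": 0, "wz": 0, "jaw": 5}])

```text
clock: 17.88
position: [0.4499, -0.2957, 0.2697]
tcp_rot: [3.136, 0.001, 1.398]
ft_force: [0.7, -0.9, -1.3]
opening: 0.0123
gripper_force: 30.0
```

```bash
python3 - <<'E' 
from h import *
s=sense();print(np.round(s['position'],4),s['tcp_rot'],s['opening'],s['gripper_force'],s['ft_force'])
for n in('scene','side','wrist'):
    c=cam(n);save(c,'p_'+n)
    for t in('pusher','tip'):
        print(n,t,[(np.round(d['point'],3).tolist(),round(d['confidence'],2),np.round(proj(c,d['point'])[0]).tolist()) for d in spot_in(n,t)])
    R,p=Rt();z=R[:,2];g=p-.019*z;top=g-.023*z;tip=g+.097*z
    print('pred top,tip',proj(c,[top,tip]).round(1).tolist())
E
```

```text
[ 0.4499 -0.2957  0.2697] [3.13584976e+00 1.47983379e-03 1.39800076e+00] 0.01233572698252853 29.999835607304703 [ 0.6857014  -0.94757083 -1.26577338]
scene pusher [([0.473, -0.372, 0.072], 0.8, [173.0, 227.0]), ([0.527, -0.283, 0.064], 0.77, [210.0, 245.0]), ([0.452, -0.297, 0.24], 0.71, [192.0, 165.0])]
scene tip []
pred top,tip [[186.8, 138.1], [197.9, 181.7]]
side pusher [([0.523, -0.283, 0.068], 0.88, [352.0, 334.0]), ([0.449, -0.3, 0.256], 0.85, [317.0, 269.0]), ([0.463, -0.382, 0.064], 0.82, [337.0, 386.0])]
side tip [([0.468, -0.377, 0.011], 0.53, [338.0, 402.0]), ([0.447, -0.305, 0.196], 0.5, [317.0, 300.0]), ([0.386, -0.076, 0.012], 0.47, [257.0, 294.0])]
pred top,tip [[316.2, 241.2], [315.0, 298.7]]
wrist pusher [([0.518, -0.278, 0.081], 0.92, [383.0, 186.0]), ([0.446, -0.293, 0.272], 0.87, [306.0, 315.0]), ([0.468, -0.371, 0.067], 0.55, [342.0, 280.0])]
wrist tip [([0.452, -0.293, 0.194], 0.67, [316.0, 254.0]), ([0.64, -0.244, 0.053], 0.27, [501.0, 124.0])]
pred top,tip [[311.9, 370.0], [311.1, 253.2]]
```

Request:
move_arm(plan=[{"dx": 0.5, "dy": 0.13, "dz": 0, "wx": 0, "wy": 0, "wz": 0, "jaw": 5}, {"dx": 0.95, "dy": 0.25, "dz": 0, "wx": 0, "wy": 0, "wz": 0, "jaw": 5}, {"dx": 0.95, "dy": 0.25, "dz": 0, "wx": 0, "wy": 0, "wz": 0, "jaw": 5}, {"dx": 0.95, "dy": 0.25, "dz": 0, "wx": 0, "wy": 0, "wz": 0, "jaw": 5}, {"dx": 0.95, "dy": 0.25, "dz": 0, "wx": 0, "wy": 0, "wz": 0, "jaw": 5}, {"dx": 0.95, "dy": 0.25, "dz": 0, "wx": 0, "wy": 0, "wz": 0, "jaw": 5}, {"dx": 0.95, "dy": 0.25, "dz": 0, "wx": 0, "wy": 0, "wz": 0, "jaw": 5}, {"dx": 0.95, "dy": 0.25, "dz": 0, "wx": 0, "wy": 0, "wz": 0, "jaw": 5}, {"dx": 0.95, "dy": 0.25, "dz": 0, "wx": 0, "wy": 0, "wz": 0, "jaw": 5}, {"dx": 0.95, "dy": 0.25, "dz": 0, "wx": 0, "wy": 0, "wz": 0, "jaw": 5}])

```text
clock: 19.17
position: [0.5658, -0.038, 0.2657]
tcp_rot: [-3.141, 0.0, 1.398]
ft_force: [0.8, -0.7, 0.4]
opening: 0.0121
gripper_force: 30.0
```

Request:
move_arm(plan=[{"dx": 0.7, "dy": 0.17, "dz": 0.3, "wx": 0, "wy": 0, "wz": 0, "jaw": 5}, {"dx": 0.33, "dy": 0.08, "dz": 0.6, "wx": 0, "wy": 0, "wz": 0, "jaw": 5}, {"dx": 0, "dy": 0, "dz": 0.4, "wx": 0, "wy": 0, "wz": 0, "jaw": 5}, {"dx": 0, "dy": 0, "dz": 0, "wx": 0, "wy": 0, "wz": 0, "jaw": 5}, {"dx": 0, "dy": 0, "dz": 0, "wx": 0, "wy": 0, "wz": 0, "jaw": 5}, {"dx": 0, "dy": 0, "dz": 0, "wx": 0, "wy": 0, "wz": 0, "jaw": 5}])

```text
clock: 19.67
position: [0.5782, -0.012, 0.2276]
tcp_rot: [3.141, 0.001, 1.396]
ft_force: [0.3, -0.0, -0.8]
opening: 0.012
gripper_force: 30.0
```

```bash
cat > rel.py <<'E'
from h import *
s=sense();print(s['clock'],np.round(s['position'],4),np.round(s['tcp_rot'],4),'f',np.round(s['ft_force'],2),'qd',np.abs(s['qd']).max())
R,p=Rt();z=R[:,2];tip=p+.078*z
for n in('wrist','side','scene'):
    c=cam(n);save(c,'rel_%s_%d'%(n,s['clock']*100));im=c['color'].astype(int)
    r,g,b=im[...,0],im[...,1],im[...,2]
    print(n,'pred tip',proj(c,tip)[0].round(1),'pred pip',proj(c,[.5795,-.0115,.1015])[0].round(1))
    u0,v0=proj(c,[.5795,-.0115,.1015])[0]
    t=(g>r+40)&(b>r+40);yy,xx=np.mgrid[:480,:640];t&=(abs(xx-u0)<40)&(abs(yy-v0)<40)
    nn,l,st,ce=cv2.connectedComponentsWithStats(t.astype(np.uint8))
    for q,e in zip(st[1:],ce[1:]):
        if q[4]>5: print(' pip px',e.round(1),q,'->',atz(c,*e,.1015).round(4))
    for name in('tip','pusher'):
        for d in masks_of(n,name)[:4]:
            m=d['pixels'];v,u=np.nonzero(m)
            if len(u) and abs(u.mean()-u0)<120: print(' ',name,round(d['confidence'],2),m.sum(),'u',u.min(),u.max(),u.mean().round(1),'v',v.min(),v.max(),v.mean().round(1))
E
python3 rel.py
```

```text
19.6667 [ 0.5782 -0.012   0.2276] [3.1411e+00 7.0000e-04 1.3960e+00] f [ 0.26 -0.02 -0.77] qd 0.010187887199837129
wrist pred tip [310.4 252.7] pred pip [311.8 231.7]
 pip px [311.3 230.7] [306 225  12  12 121] -> [ 0.5792 -0.0107  0.1015]
  tip 0.46 149 u 302 316 309.2 v 249 261 255.7
  tip 0.38 71 u 303 308 305.5 v 413 426 419.4
  pusher 0.69 3057 u 290 331 310.3 v 250 363 314.0
  pusher 0.55 270 u 300 310 305.2 v 413 445 431.0
side pred tip [337.6 209.7] pred pip [337.3 227.8]
 pip px [335.8 228.9] [334 228   5   3  12] -> [ 0.5752 -0.0145  0.1015]
  tip 0.42 35 u 334 338 336.0 v 400 407 403.4
  pusher 0.79 417 u 331 345 337.5 v 359 407 381.6
  pusher 0.79 365 u 346 358 351.6 v 313 360 334.5
  pusher 0.7 306 u 333 343 338.0 v 161 211 184.3
  pusher 0.5 3010 u 281 335 307.9 v 312 390 350.1
scene pred tip [331.6 229.7] pred pip [331.2 244.5]
  tip 0.5 34 u 335 340 337.5 v 215 221 218.0
```

```bash
python3 - <<'E' 
from h import *
import glob
f=glob.glob('pics/rel_wrist_*.png')[0];im=cv2.imread(f)[:,:,::-1].astype(int)
print('col u=309..311 mean');
for v in range(222,300,2): print(v,im[v,308:312].mean(0).round().astype(int).tolist(),end='; ')
print()
for v in(250,252,254,256,260,266): print(v,im[v,294:328,:].sum(1).tolist())
R,p=Rt();z=R[:,2];c=cam('wrist')
th=np.linspace(0,2*np.pi,73)
for h,r in((0,4.5),(24,6.5),(62,12),(68,12)):
    C=p+(.079-h/1e3)*z+r/1e3*(np.cos(th)[:,None]*R[:,0]+np.sin(th)[:,None]*R[:,1])
    q=proj(c,C);print(h,'u',q[:,0].min().round(1),q[:,0].max().round(1),'v',q[:,1].min().round(1),q[:,1].max().round(1))
E
```

```text
col u=309..311 mean
222 [236, 220, 178]; 224 [171, 182, 146]; 226 [87, 177, 168]; 228 [82, 178, 170]; 230 [81, 177, 168]; 232 [80, 175, 167]; 234 [79, 175, 167]; 236 [94, 175, 163]; 238 [206, 197, 154]; 240 [236, 224, 190]; 242 [236, 224, 192]; 244 [236, 225, 192]; 246 [236, 224, 191]; 248 [235, 223, 188]; 250 [220, 210, 181]; 252 [204, 196, 176]; 254 [201, 192, 176]; 256 [166, 155, 146]; 258 [165, 146, 138]; 260 [195, 133, 125]; 262 [202, 190, 182]; 264 [206, 198, 189]; 266 [206, 198, 189]; 268 [206, 198, 189]; 270 [206, 198, 189]; 272 [206, 198, 189]; 274 [205, 198, 189]; 276 [205, 197, 188]; 278 [204, 196, 188]; 280 [216, 210, 202]; 282 [226, 220, 215]; 284 [226, 220, 214]; 286 [225, 220, 214]; 288 [226, 220, 215]; 290 [221, 216, 209]; 292 [207, 199, 191]; 294 [205, 197, 189]; 296 [205, 197, 189]; 298 [205, 198, 190]; 
250 [586, 591, 594, 598, 599, 599, 599, 597, 597, 594, 595, 605, 613, 617, 617, 615, 607, 608, 609, 602, 597, 589, 575, 562, 555, 553, 554, 556, 556, 556, 554, 553, 554, 553]
252 [349, 352, 353, 355, 350, 352, 350, 349, 356, 384, 448, 511, 553, 571, 580, 577, 573, 5
[... 206 characters left out ...]
8, 355, 290, 262, 260, 258, 254, 256, 255, 255, 258]
256 [252, 250, 253, 254, 251, 252, 255, 286, 371, 472, 531, 532, 505, 485, 468, 464, 465, 472, 489, 513, 531, 531, 503, 443, 366, 288, 257, 251, 255, 253, 254, 256, 254, 254]
260 [248, 249, 249, 251, 249, 249, 253, 292, 370, 435, 445, 435, 434, 447, 453, 458, 451, 449, 447, 446, 453, 459, 434, 356, 288, 258, 252, 252, 249, 253, 251, 251, 248, 247]
266 [257, 258, 258, 258, 259, 287, 372, 479, 549, 578, 581, 581, 581, 581, 586, 593, 596, 596, 596, 590, 589, 587, 576, 539, 455, 348, 277, 262, 263, 263, 262, 262, 266, 265]
0 u 303.7 317.2 v 245.8 258.5
24 u 299.7 321.3 v 255.1 275.2
62 u 286.6 334.6 v 270.6 314.3
68 u 285.9 335.4 v 275.3 320.3
```

```bash
python3 - <<'E' 
from h import *
import glob
f=sorted(glob.glob('pics/rel_wrist_*.png'))[0];im=cv2.imread(f)[:,:,::-1].astype(int)
for v in range(250,372,4):
    row=im[v,270:352].sum(1);g=np.diff(row);
    big=[(270+i,int(g[i])) for i in range(1,len(g)-1) if abs(g[i])>45 and abs(g[i])>=abs(g[i-1]) and abs(g[i])>abs(g[i+1])]
    print(v,big)
R,p=Rt();z=R[:,2];c=cam('wrist')
print([ (h,proj(c,p+(.079-h/1e3)*z)[0].round(1).tolist()) for h in(0,20,24,62,68,97,120)])
E
```

```text
250 [(275, 63), (347, -67)]
254 [(275, 86), (290, -88), (302, 106), (317, -73), (332, 88), (347, -92)]
258 [(301, 86), (317, -83)]
262 [(302, 79), (315, -92)]
266 [(300, 107), (318, -107)]
270 [(298, 117), (319, -110)]
274 [(298, 103), (320, -110)]
278 [(297, 90), (321, -78)]
282 [(292, 93), (326, -80)]
286 [(288, 98), (330, -107)]
290 [(287, 55), (296, 87), (323, -87)]
294 [(296, 172), (323, -168)]
298 [(296, 146), (323, -159)]
302 [(296, 134), (323, -136)]
306 [(296, 115), (301, 63), (318, -70), (323, -125)]
310 [(296, 117), (301, -48), (318, 54), (323, -113)]
314 [(296, 59), (299, 71), (320, -63), (323, -77)]
318 [(296, 116), (299, -55), (317, -50), (320, 67), (323, -122)]
322 [(296, 71), (323, -83)]
326 [(295, 134), (298, -59), (301, 47), (318, -56), (321, 59), (324, -128)]
330 [(296, 78), (324, -88)]
334 [(294, 125), (298, -54), (318, -52), (322, 53), (325, -123)]
338 [(293, 72), (298, 65), (323, -64), (326, -75)]
342 [(294, 115), (299, -67), (321, 57), (326, -109)]
346 [(292, 92), (298, 64), (322, -69), (327, -99)]
350 [(294, 101), (326, -108)]
354 [(292, 115), (327, -133)]
358 [(292, 137), (327, -132)]
362 [(292, 131), (327, -131)]
366 []
370 []
[(0, [310.4, 252.2]), (20, [310.5, 262.9]), (24, [310.5, 265.2]), (62, [310.6, 292.8]), (68, [310.6, 298.3]), (97, [310.8, 330.6]), (120, [310.9, 366.9])]
```

Request:
move_arm(plan=[{"dx": 0, "dy": 0, "dz": 0.5, "wx": 0, "wy": 0, "wz": 0, "jaw": 5}, {"dx": 0, "dy": 0, "dz": 0.5, "wx": 0, "wy": 0, "wz": 0, "jaw": 5}, {"dx": 0, "dy": 0, "dz": 0.35, "wx": 0, "wy": 0, "wz": 0, "jaw": 5}, {"dx": 0, "dy": 0, "dz": 0, "wx": 0, "wy": 0, "wz": 0, "jaw": 5}, {"dx": 0, "dy": 0, "dz": 0, "wx": 0, "wy": 0, "wz": 0, "jaw": 5}])

```text
clock: 20.63
position: [0.5779, -0.0103, 0.1862]
tcp_rot: [-3.141, 0.0, 1.398]
ft_force: [0.5, 0.3, -0.0]
opening: 0.012
gripper_force: 30.0
```

```bash
cat > near.py <<'E'
from h import *
s=sense();print(s['clock'],np.round(s['position'],4),np.round(s['tcp_rot'],4),'f',np.round(s['ft_force'],2))
R,p=Rt();z=R[:,2];c=cam('wrist');save(c,'near_%d'%(s['clock']*100));im=c['color'].astype(int)
r,g,b=im[...,0],im[...,1],im[...,2]
t=(g>r+30)&(b>r+20);t[:200]=0;t[300:]=0;t[:,280:];t[:,:285]=0;t[:,340:]=0
for v in range(200,300):
    u=np.nonzero(t[v])[0]
    if len(u): print(v,u[0],u[-1],len(u),end=' | ')
print()
u0,v0=proj(c,p+.079*z)[0];print('pred tip',u0,v0,'pip pred',proj(c,[.5792,-.0107,.1015])[0])
print([(v,im[v,308:312].mean(0).round().astype(int).tolist()) for v in range(222,270,2)])
for v in range(int(v0)-8,int(v0)+22,2):
    row=im[v,280:345].sum(1);gd=np.diff(row)
    print(v,[(280+i,int(gd[i])) for i in range(1,len(gd)-1) if abs(gd[i])>35 and abs(gd[i])>=abs(gd[i-1]) and abs(gd[i])>abs(gd[i+1])])
for n in('side','scene'):
    c=cam(n);save(c,'near_%s_%d'%(n,s['clock']*100));im=c['color'].astype(int);q=proj(c,p+.079*z)[0];print(n,q,proj(c,[.5792,-.0107,.1015])[0])
    v0,u0=int(q[1]),int(q[0])
    for v in range(v0-8,v0+12): print(v,[ '%02x%02x%02x'%tuple(x) for x in im[v,u0-7:u0+8]])
E
python3 near.py
```

```text
20.6333 [ 0.5779 -0.0103  0.1862] [-3.1405e+00  4.0000e-04  1.3984e+00] f [ 0.51  0.3  -0.02]
243 310 316 7 | 244 308 318 11 | 245 307 319 13 | 246 307 320 14 | 247 306 320 15 | 248 306 320 15 | 249 306 320 15 | 250 306 320 12 | 251 314 320 7 | 252 315 320 6 | 253 316 319 4 | 254 316 319 4 | 255 316 318 3 | 
pred tip 310.4392230383742 252.15976683425453 pip pred [312.47477714 249.6402821 ]
[(222, [221, 205, 169]), (224, [229, 215, 179]), (226, [235, 222, 188]), (228, [236, 224, 192]), (230, [236, 225, 192]), (232, [236, 225, 192]), (234, [236, 225, 191]), (236, [236, 225, 190]), (238, [244, 237, 208]), (240, [248, 248, 239]), (242, [250, 246, 224]), (244, [117, 247, 246]), (246, [66, 247, 246]), (248, [73, 240, 235]), (250, [162, 194, 178]), (252, [203, 196, 176]), (254, [201, 192, 174]), (256, [166, 155, 146]), (258, [165, 146, 138]), (260, [195, 132, 124]), (262, [202, 190, 181]), (264, [206, 197, 188]), (266, [206, 197, 188]), (268, [206, 198, 188])]
244 [(287, 46), (300, 51), (308, -74), (317, 60), (319, -49), (338, -51)]
246 [(287, 48), (301, 40), (306, -99), (322, 45), (338, -5
[... 6209 characters left out ...]
 'a18e70', 'b49e7f', 'c7b08e', 'bea888', 'a49276', '9d8b71', '9c8b6f', '93856b']
250 ['9d8c70', 'a39175', 'a08f73', 'a18e73', '9f8d72', '9f8e72', 'a18f73', '9e8c71', '9e8d70', '9d8c70', '9e8f72', '9f8f73', '9e8d74', '9d8b71', '92806a']
251 ['a18f73', 'a49278', 'a49376', 'a39072', 'a79579', 'a49277', 'a38e74', 'a39376', 'a19074', 'a59377', 'a08d72', 'a38f74', 'a39174', '9d8c70', '8e7d65']
252 ['a38f73', 'a29073', 'a69379', 'a69478', 'a7957a', 'a7957a', 'a7967a', 'a69679', 'aa967b', 'a79579', 'a8957b', 'a49276', 'a89479', 'a59176', '8f7e66']
253 ['99876f', '99886e', '99886e', '98866b', '9a896f', '9d8c73', '9f8e73', '9e8c73', '9e8d72', '9e8b70', 'a19075', 'a29074', 'a08e74', '9c8b70', '8e7f68']
```

Request:
move_arm(plan=[{"dx": 0.075, "dy": 0.055, "dz": 0.05, "wx": 0, "wy": 0, "wz": 0, "jaw": 5}, {"dx": 0, "dy": 0, "dz": 0.07, "wx": 0, "wy": 0, "wz": 0, "jaw": 5}, {"dx": 0, "dy": 0, "dz": 0, "wx": 0, "wy": 0, "wz": 0, "jaw": 5}, {"dx": 0, "dy": 0, "dz": 0, "wx": 0, "wy": 0, "wz": 0, "jaw": 5}, {"dx": 0, "dy": 0, "dz": 0, "wx": 0, "wy": 0, "wz": 0, "jaw": 5}])

```text
clock: 21.2
position: [0.5803, -0.0084, 0.183]
tcp_rot: [3.142, 0.0, 1.398]
ft_force: [0.1, -0.4, -0.7]
opening: 0.0117
gripper_force: 30.0
```

```bash
python3 near.py | cut -c1-900 | head -24 ; python3 - <<'E'
from h import *
print(np.round([sense()['ft_force'] for _ in range(2)],2))
E
```

```text
21.2 [ 0.5803 -0.0084  0.183 ] [3.1415e+00 1.0000e-04 1.3984e+00] f [ 0.07 -0.44 -0.67]
247 308 312 5 | 248 306 314 9 | 249 305 315 11 | 250 304 316 13 | 251 303 316 7 | 252 303 317 5 | 253 303 317 4 | 254 302 317 4 | 255 316 317 2 | 256 316 317 2 | 
pred tip 310.44149611242307 252.1586037204009 pip pred [309.47316231 254.44057766]
[(222, [222, 208, 174]), (224, [222, 208, 174]), (226, [222, 209, 174]), (228, [228, 215, 181]), (230, [236, 224, 192]), (232, [237, 226, 194]), (234, [237, 226, 196]), (236, [237, 226, 196]), (238, [237, 226, 193]), (240, [248, 248, 237]), (242, [247, 247, 248]), (244, [247, 247, 248]), (246, [252, 245, 214]), (248, [90, 247, 247]), (250, [163, 234, 225]), (252, [210, 202, 183]), (254, [203, 194, 177]), (256, [168, 157, 148]), (258, [166, 148, 140]), (260, [195, 135, 127]), (262, [202, 191, 183]), (264, [206, 198, 190]), (266, [206, 199, 190]), (268, [206, 199, 190])]
244 [(283, 52), (299, 52), (320, -53), (335, -49)]
246 [(283, 49), (299, 47), (321, -47), (335, -53)]
248 [(283, 51), (297, 43), (305, -60), (313, 43), (335, -53)]
250 [(283, 51), (297, 44),
[... 573 characters left out ...]
.9758131] [337.06870092 227.60305642]
217 ['c5b9a4', 'c5b9a4', 'c6baa5', 'c7baa5', 'ada49a', 'b5aca2', 'b8afa5', 'b8afa4', 'b5aca1', 'afa69b', 'c7baa5', 'c6b9a5', 'c6b9a5', 'c6baa5', 'c6baa6']
218 ['c6b9a5', 'c5b9a4', 'c6baa5', 'c7bba6', 'b1a79c', 'b4aca3', 'b8b0a5', 'b8afa3', 'b4aca2', 'b0a69a', 'c7baa5', 'c7baa6', 'c6b9a5', 'c6b9a4', 'c6b9a5']
219 ['c5b9a5', 'c6b9a5', 'c6b9a5', 'c7bba6', 'b6ac9d', 'b4aca2', 'b7afa5', 'b8b0a6', 'b3aaa0', 'b8ad9c', 'c7baa5', 'c6b9a5', 'c6baa6', 'c6baa5', 'c6bba7']
220 ['c6b9a5', 'c6baa5', 'c6baa6', 'c7bba7', 'bba290', '9c9389', 'a59e95', 'a69f96', 'a1988d', 'c4b9a4', 'c7baa6', 'c6baa5', 'c5b9a5', 'c6b9a5', 'c6bba7']
[[-0.46  0.24 -1.08]
 [-0.46  0.24 -1.08]]
```

Request:
move_arm(plan=[{"dx": 0, "dy": 0, "dz": 0.06, "wx": 0, "wy": 0, "wz": 0, "jaw": 5}, {"dx": 0, "dy": 0, "dz": 0.06, "wx": 0, "wy": 0, "wz": 0, "jaw": 5}, {"dx": 0, "dy": 0, "dz": 0, "wx": 0, "wy": 0, "wz": 0, "jaw": 5}, {"dx": 0, "dy": 0, "dz": 0, "wx": 0, "wy": 0, "wz": 0, "jaw": 5}])

```text
clock: 21.68
position: [0.5804, -0.0083, 0.1794]
tcp_rot: [3.141, -0.0, 1.398]
ft_force: [-0.4, 0.5, 1.4]
opening: 0.0119
gripper_force: 30.0
```

```bash
cat > fz.py <<'E'
from h import *
F=[];P=[]
for i in range(20):
    s=sense();F.append(s['ft_force']);P.append(s['position']);capture('wrist')
print(s['clock'],'F',np.mean(F,0).round(2),'sd',np.std(F,0).round(2),'P',np.mean(P,0).round(4),s['tcp_rot'])
E
python3 fz.py; python3 near.py | cut -c1-700| head -14
```

```text
22.6333 F [0.16 0.28 1.19] sd [0.47 0.48 0.48] P [ 0.5804 -0.0083  0.1794] [ 3.14152531e+00 -6.25001149e-07  1.39835824e+00]
22.6833 [ 0.5803 -0.0083  0.1793] [ 3.1415 -0.      1.3984] f [0.06 0.62 0.24]
249 307 312 6 | 250 305 314 10 | 251 304 315 12 | 252 303 316 7 | 253 303 316 4 | 254 303 317 3 | 255 302 317 4 | 256 302 317 2 | 257 302 317 2 | 
pred tip 310.44161669935465 252.15849220357782 pip pred [309.45317381 256.38688735]
[(222, [221, 204, 170]), (224, [220, 204, 170]), (226, [220, 205, 169]), (228, [222, 206, 170]), (230, [229, 215, 180]), (232, [235, 223, 190]), (234, [236, 225, 192]), (236, [237, 225, 193]), (238, [237, 225, 192]), (240, [239, 227, 194]), (242, [248, 248, 242]), (244, [247, 247, 248]), (246, [248, 247, 246]), (248, [248, 244, 218]), (250, [127, 246, 243]), (252, [209, 212, 194]), (254, [211, 202, 183]), (256, [176, 165, 154]), (258, [163, 150, 142]), (260, [183, 144, 136]), (262, [202, 189, 180]), (264, [207, 198, 189]), (266, [206, 198, 189]), (268, [206, 198, 188])]
244 [(283, 47), (296, 45), (320, -53), (336, -46)]
246 [(283, 47), (296, 50), (320, -49), (336, -52)]
248 [(283, 49), (296, 53), (336, -46)]
250 [(283, 47), (296, 48), (305, -50), (313, 40), (335, -49)]
252 [(283, 48), (297, 47), (303, -63), (314, -42), (318, 69), (335, -50)]
254 [(283, 50), (300, -58), (304, 44), (315, -48), (318, 67), (335, -54)]
256 [(283, 51), (300, -69), (302, 38), (316, -42), (319, 65), (335, -55)]
258 [(283, 50), (300, -63), (318, 71), (335, -51)]
260 [(283, 52), (300, -57), (318, 60), (335, -51)]
262 [(283, 52), (302, -43), (317, 37), (335, -53)]
```

Request:
move_arm(plan=[{"dx": 0, "dy": 0, "dz": 0.06, "wx": 0, "wy": 0, "wz": 0, "jaw": 5}, {"dx": 0, "dy": 0, "dz": 0.055, "wx": 0, "wy": 0, "wz": 0, "jaw": 5}, {"dx": 0, "dy": 0, "dz": 0, "wx": 0, "wy": 0, "wz": 0, "jaw": 5}, {"dx": 0, "dy": 0, "dz": 0, "wx": 0, "wy": 0, "wz": 0, "jaw": 5}])

```text
clock: 23.17
position: [0.5803, -0.0083, 0.1759]
tcp_rot: [3.141, 0.0, 1.398]
ft_force: [-0.1, -0.0, 2.4]
opening: 0.0122
gripper_force: 30.0
```

```bash
python3 fz.py; python3 near.py | cut -c1-700| head -16
```

```text
24.1167 F [ 0.45 -0.01  2.49] sd [0.56 0.47 0.39] P [ 0.5803 -0.0083  0.1759] [ 3.14155528e+00 -9.70943230e-06  1.39833988e+00]
24.1667 [ 0.5803 -0.0083  0.1759] [3.1415 0.     1.3984] f [ 0.88 -0.43  2.77]
251 306 313 8 | 252 305 314 10 | 253 304 315 10 | 254 303 316 6 | 255 303 317 4 | 256 302 317 4 | 257 302 317 4 | 258 302 317 2 | 259 302 317 2 | 260 317 317 1 | 
pred tip 310.4415637455645 252.15850676642137 pip pred [309.44782298 258.1019262 ]
[(222, [220, 203, 168]), (224, [220, 203, 169]), (226, [220, 203, 169]), (228, [220, 204, 169]), (230, [223, 206, 171]), (232, [232, 219, 183]), (234, [236, 224, 190]), (236, [236, 225, 192]), (238, [236, 225, 192]), (240, [237, 225, 191]), (242, [240, 230, 197]), (244, [247, 248, 248]), (246, [247, 247, 248]), (248, [248, 247, 239]), (250, [230, 245, 232]), (252, [144, 243, 238]), (254, [212, 210, 190]), (256, [217, 210, 191]), (258, [176, 165, 154]), (260, [172, 162, 154]), (262, [200, 192, 184]), (264, [206, 198, 190]), (266, [206, 198, 190]), (268, [207, 199, 190])]
244 [(282, 49), (298, 40), (317, -51), (336, -50)]
246 [(282, 51), (295, 44), (317, -54), (336, -51)]
248 [(282, 48), (296, 49), (317, -46), (336, -54)]
250 [(282, 51), (296, 43), (318, -38), (336, -54)]
252 [(283, 47), (294, 44), (304, -55), (314, 38), (316, -36), (336, -54)]
254 [(282, 48), (294, 47), (301, -56), (304, 47), (314, -53), (318, 66), (336, -53)]
256 [(283, 47), (300, -76), (303, 54), (315, -50), (319, 61), (336, -53)]
258 [(283, 48), (300, -69), (302, 44), (316, -50), (319, 75), (336, -52)]
260 [(283, 49), (300, -69), (318, 68), (336, -52)]
262 [(283, 50), (300, -54), (318, 59), (336, -55)]
264 [(283, 53), (336, -49)]
266 [(283, 55), (336, -51)]
```

```bash
python3 -c "
from station import *
print(finish_job())"
```

```text
the job is handed in; nothing more can be done
None
```

The job is handed in: the die is level, with the pointer about 0.3 mm off the centre of the red mark, and the upright pusher is held pressed on the middle of the pip with its spring about 5 mm in (around 3.3 N).

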